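Press the filter tray of a dust-sampling head home with the hand tamper

TASK

The white filter tray in the blue dust-sampling head is sitting high and crooked. Take the red-handled tamper from its black rest, press the tray squarely down with the tamper's flat foot until it bottoms out level, and lean on it there with about 18 N for half a second, never with more than 25 N. Then set the tamper back down upright in its rest and let go; press with the tamper only, not with the gripper, and do not disturb the tin, the jar, the stone sample or the filter cassette.

Things in the scene. Friction and masses are not known exactly. Their poses are not given: they have to be found in the camera images.
- head_rim (a point): Dust-sampling head, fixed to the bench: a blue open cup, 84 mm outside and 74 mm inside diameter, upright on a round dark steel foot (120 mm diameter, 16 mm high), with a brass hose port on its side. This point is the centre of the cup's mouth, 76 mm above the bench; z is up. The cup and the tamper's rest may stand on either side.
- tray_top (a point): White round filter tray in the cup, 70 mm diameter, black seal round it. This point is the centre of its upper face, z the face's normal. It starts 12 to 37 mm below the rim, 5 to 16 mm above its stop, tilted 0.03 to 0.1 rad. The solid stop cannot be seen and lies 28 to 42 mm below the rim, differently each time and not told by where the tray starts: it must be felt.
- tray: The same tray as a whole; origin at the centre of its upper face. On the way down a light spring and the seal's drag resist with 7 to 12 N; a push that stays above 13 N means it is on its stop. It tilts about the origin, up to 0.12 rad; a flat foot pressed on it tips it to the foot's own angle. The seal keeps it at the height and angle at which it is left.
- tamper_grip (a point): Tamper, a loose hand tool of about 0.4 kg, 110 mm tall, standing upright in its rest: flat steel foot (disc 58 mm diameter, 12 mm thick), steel neck 18 mm diameter, red handle of square section 26 x 26 mm and 60 mm high at the top. This point is the centre of the red handle: 80 mm above the underside of the foot, 30 mm below the top. z runs up the tool; x and y are square to the handle's flat sides.
- tamper_foot (a point): Centre of the underside of the tamper's foot; same axes as the handle. z up when it stands upright.
- rest_in (a point): Tamper rest, black, fixed to the bench: round base 100 mm diameter and 10 mm high, on it a ring 66 mm inside and 76 mm outside diameter that stands 10 mm above the base. This point is the centre of the floor inside the ring, 10 mm above the bench, on which the tamper's foot stands (4 mm play all round).
- tamper: The whole tamper; origin at the centre of the underside of its foot (the same point as tamper_foot).
- head: The whole sampling head with its tray; origin on the bench under the cup's centre.
- rest: The whole tamper rest; origin on the bench under its centre.
- tin: Bystander: closed grey tin with a yellow band, 76 mm diameter, 88 mm high; origin at the centre of its underside.
- jar: Bystander: white plastic jar, 44 mm diameter, 65 mm high; origin at the centre of its underside.
- sample: Bystander: flat stone sample, 50 x 75 x 20 mm; origin at the centre of its underside.
- cassette: Bystander: blue round filter cassette, 40 mm diameter, about 19 mm high; origin at the centre of its underside.
There are look-alikes about, which are no part of the job. There is more than one size of the head; the job needs the middle-sized.

How it is judged:
By the outcome, as a careful person would: the job done as asked, in the order asked, and still so for the second after the job is handed in, with the robot touching nothing.
It also fails if it takes over 69 s, if anything falls off the work surface, if the arm or the gripper's body presses on something with over 40 N, if the wrist force passes 120 N, or if a joint passes its speed limit or range.

ROBOT

A 6-joint arm with a two-finger parallel gripper is mounted at the origin on the work surface. World frame = base frame: x ahead of the robot, y to its left, z up, the work surface at z = 0. Lengths are in mm, angles in rad, forces in N, time in s.
With the tool pointing down it reaches from about 275 to 1000 mm from the base axis. Payload 8.4 kg.
Tool frame: the origin (TCP) lies between the finger pads; the fingertips stand r.nose_length ahead of it and the grasp point (between the pads) lies 8 mm behind it (r.nose_length is the distance from the TCP to the fingertips, in mm); y points along the fingers, x is the direction in which the jaws open and shut, and the axes are right-handed (so a half turn about y gives the same grasp; the last joint's range is limited). The gripper opens to 85 mm and grips with 20 to 120 N. Pads are 22 mm wide; open, the fingers measure 114 mm over their backs; the gripper's body (76 mm by 85 mm) begins 54 mm behind the grasp point. The pads swing forward as they close: fully open they stand 13 mm farther back than shut.
Start: joints at [-1.316, 0.353, 1.633, -0, 1.155, -0.002], TCP at [158.74, -604.508, 242.281] pointing down, gripper open.
Joint ranges: [-2.63, 2.63], [-0.92, 2.1], [0.06, 2.66], [-1.3, 4.44], [0, 2.69], [-3.02, 3.02]. Speed limits (rad/s): [2.22, 2.22, 2.79, 3.14, 3.14, 3.14].

INTERFACE

Orientations are given as [roll, pitch, yaw] about the fixed x, y, z axes, in that order (R = Rz(yaw) Ry(pitch) Rx(roll)).
In Python, from rig import r, cams, order gives the robot as it stands. The module is installed in compiled form; this text tells all that it offers.
- The arm moves only by the shell command python3 -m crank 'ROWS' [FORCE]. ROWS is JSON, a list of rows, each a list of 7 numbers: the turn, a rotation vector about the tool's x, y, z in degrees, then the shift along the tool's x, y, z in cm, then the opening, from -1 (shut) to 1 (fully open). A call has exactly 10 rows; each row shifts and turns the pose as measured when the row begins, along the tool's axes as they then stand; what a row does not reach is not made up. A row lasts 1/12 s, in which the tool goes at most 41.7 mm and 7.16 degrees, less where a joint would pass 70% of its speed; a pose out of reach is approached as far as the arm can. A call with a gripper value outside its range is refused whole. The fingers move at their own pace and stop on an object; FORCE is the grip in N (left out, the last holds). Time passes only in rows, so rows that do not move let the fingers close, or fill a call up. It gives the time, the measured TCP pose, the force and the opening at its end, in the units of the state.
- r.sense(): the state, without advancing time (a new reading comes with each control period).
- cams.grab_frame(name): name is "side" or "top"; returns the picture (480x640x3 uint8, blue, green, red); there is no depth.
- cams.camera_info(name): a dict with "intrinsics" (3x3 intrinsics, pixels), "k1" (the pictures are not rectified: a ray, as slopes to the right and down, at radius r is drawn at 1 + k1 r^2 times it, then the intrinsics apply), "view" (4x4, takes a point from world to camera coordinates). Camera axes: x right, y up, looking along -z (the intrinsics and any distortion apply to the point x, -y, -z); pixel columns grow to the right and rows downward; lengths in mm; the calibration is good to about 2 mm. A picture is of the moment at which its call begins. camera_info takes no time and is no camera call.
- order.sign_off(): hands the job in, once; it reports no verdict.
The state is a dict: "clock": time; "qpos": joint angles; "qvel": joint speeds; "joint_efforts": joint torques, N m; "eef_pos": TCP position; "tcp_rot": TCP orientation; "contact_force": force on the tool from outside, world axes, zero at the start; "wrist_torque": the same for the moment, N m; "opening": opening from 0.0 (shut) to 1.0 (fully open).
Only numpy, scipy, OpenCV 4.12 (cv2) and the standard library are available. Lean on these libraries where they do the work, as an engineer would, in place of code of your own. Each camera call takes 0.05 s, during which the arm holds its last target.

## Working session

There is one attempt and no reset: what is moved stays moved. The work goes in short steps, Python scripts to look and compute and a shell command to move; the robot and the scene stay as the last step left them, time stands still between calls to the robot, and variables do not carry over. Pictures are saved under pics/ and viewed, and the job is handed in when it is done.

```bash
mkdir -p pics; ls; python3 - <<'E'
from rig import r,cams,order
import cv2,numpy as np
np.set_printoptions(precision=4,suppress=True)
print(r.sense(), r.nose_length)
for n in("side","top"):
    cv2.imwrite(f"pics/{n}0.png",cams.grab_frame(n)); print(cams.camera_info(n))
E
```

```text
pics
{'clock': 0.0, 'qpos': array([-1.3164,  0.3537,  1.6341,  0.    ,  1.1552, -0.0024]), 'qvel': array([-0.0005,  0.0011, -0.0005,  0.0002, -0.0014,  0.0011]), 'joint_efforts': array([ -0.0033, -60.5262, -34.2065,   0.    ,   0.0093,   0.    ]), 'eef_pos': array([ 158.6471, -604.0568,  241.5366]), 'tcp_rot': array([-1.5708,  0.0014, -1.314 ]), 'contact_force': array([-0.0571, -0.2626, -0.5334]), 'wrist_torque': array([ 0.0022, -0.0302, -0.006 ]), 'opening': 0.9958718227969979} 11.0
{'intrinsics': array([[459.0097,   0.    , 316.2504],
       [  0.    , 459.0097, 244.6855],
       [  0.    ,   0.    ,   1.    ]]), 'k1': -0.04057644200561954, 'view': array([[  -0.9921,   -0.1238,   -0.0186,  590.4789],
       [   0.079 ,   -0.7342,    0.6743,  -60.0462],
       [  -0.0971,    0.6676,    0.7382, -832.0646],
       [   0.    ,    0.    ,    0.    ,    1.    ]])}
{'intrinsics': array([[489.2328,   0.    , 329.4534],
       [  0.    , 489.2328, 245.6545],
       [  0.    ,   0.    ,   1.    ]]), 'k1': -0.012653676309289525, 'view': array([[    0.025 ,    -0.9997,    -0.0086,    67.1252],
       [    0.9973,     0.0243,     0.0691,  -580.1873],
       [   -0.0688,    -0.0103,     0.9976, -1071.571 ],
       [    0.    ,     0.    ,     0.    ,     1.    ]])}
```

View pics/side0.png

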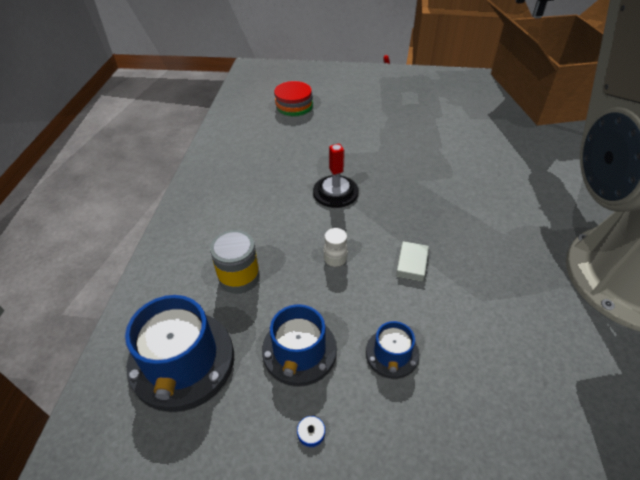

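View pics/top0.png

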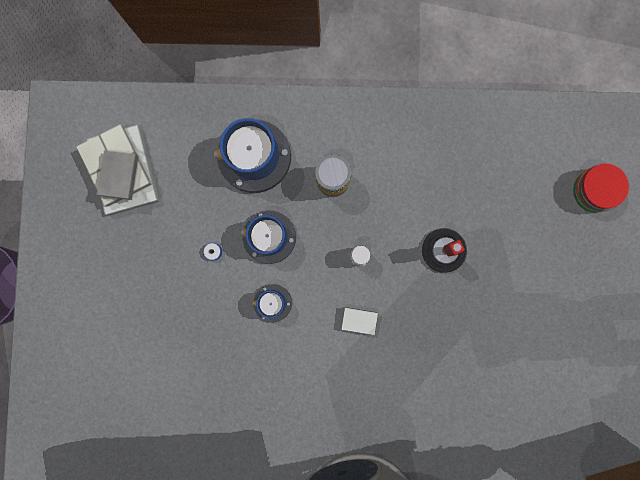

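The side view shows the tamper at about (336,170) in its rest at (336,190). The middle-sized head is at (298,338), the tin at (235,260), the jar at (336,247), the stone at (413,261) and the cassette at (311,431). The top view shows the middle head at (267,236) and the tamper at (450,248). Next I'll zoom in on these and measure.

```bash
cat > h.py <<'E'
import cv2,numpy as np
from rig import r,cams
np.set_printoptions(precision=4,suppress=True)
I={n:cams.camera_info(n) for n in("side","top")}
def proj(n,P):
    P=np.atleast_2d(np.asarray(P,float)); i=I[n]; V=i["view"]; c=P@V[:3,:3].T+V[:3,3]
    s=np.c_[c[:,0]/-c[:,2],-c[:,1]/-c[:,2]]; r2=(s**2).sum(1,keepdims=True); s=s*(1+i["k1"]*r2)
    K=i["intrinsics"]; return np.c_[s[:,0]*K[0,0]+K[0,2],s[:,1]*K[1,1]+K[1,2]]
def ray(n,uv):
    i=I[n];K=i["intrinsics"];V=i["view"]
    d=np.array([i["k1"],0,0,0.])
    s=cv2.undistortPoints(np.array([[uv]],float),K,d)[0,0]
    R=V[:3,:3]; o=-R.T@V[:3,3]; v=R.T@np.array([s[0],-s[1],-1]); return o,v/np.linalg.norm(v)
def onz(n,uv,z):
    o,v=ray(n,uv); return o+v*(z-o[2])/v[2]
def tri(a,b):
    A=np.zeros((3,3));y=np.zeros(3);
    for n,uv in(("side",a),("top",b)):
        o,v=ray(n,uv);M=np.eye(3)-np.outer(v,v);A+=M;y+=M@o
    return np.linalg.solve(A,y)
def crop(img,u,v,w,h,k,name):
    c=img[max(0,v-h):v+h,max(0,u-w):u+w]; cv2.imwrite(f"pics/{name}.png",cv2.resize(c,None,fx=k,fy=k,interpolation=cv2.INTER_CUBIC))
def blob(m,near,rad):
    m=m.astype(np.uint8);mm=np.zeros_like(m);cv2.circle(mm,near,rad,1,-1);m=m*mm
    c,_=cv2.findContours(m,cv2.RETR_EXTERNAL,cv2.CHAIN_APPROX_NONE)
    return max(c,key=cv2.contourArea)
E
python3 - <<'E'
from h import *
s=cv2.imread("pics/side0.png");t=cv2.imread("pics/top0.png")
a=[cv2.resize(x,(390,290),interpolation=cv2.INTER_CUBIC) for x in (s[135:215,290:390],t[215:285,405:495],s[290:390,250:350],t[200:275,225:315])]
cv2.imwrite("pics/z0.png",np.vstack([np.hstack(a[:2]),np.hstack(a[2:])]))
hs=cv2.cvtColor(s,cv2.COLOR_BGR2HSV);ht=cv2.cvtColor(t,cv2.COLOR_BGR2HSV)
red=lambda h:((h[...,0]<8)|(h[...,0]>172))&(h[...,1]>150)&(h[...,2]>60)
blue=lambda h:(h[...,0]>100)&(h[...,0]<125)&(h[...,1]>140)&(h[...,2]>50)
for n,c in(("side red",blob(red(hs),(336,160),30)),("top red",blob(red(ht),(453,248),25)),("side blue",blob(blue(hs),(298,335),40)),("top blue",blob(blue(ht),(267,237),30))):
    print(n,cv2.boundingRect(c),cv2.contourArea(c),cv2.minAreaRect(c))
# dark discs
for n,h,p,R in(("side",hs,(336,190),30),("top",ht,(443,250),28),("side",hs,(300,350),42),("top",ht,(270,238),32)):
    c=blob(h[...,2]<62,p,R);print(n,cv2.boundingRect(c),cv2.fitEllipse(cv2.convexHull(c)))
E
```

```text
side red (330, 146, 14, 29) 284.0 ((336.5, 160.0), (28.0, 13.0), 90.0)
top red (449, 240, 16, 15) 130.0 ((456.2000427246094, 246.90003967285156), (12.521980285644531, 12.074767112731934), 63.43495178222656)
side blue (270, 305, 55, 66) 2775.0 ((297.0, 337.5), (65.0, 54.0), 90.0)
top blue (246, 215, 40, 39) 1135.0 ((265.0, 234.00001525878906), (38.18376159667969, 38.18376159667969), 45.0)
side (313, 177, 46, 32) ((335.404052734375, 191.7017364501953), (32.96635818481445, 45.90748596191406), 90.81902313232422)
top (422, 229, 45, 44) ((443.6945495605469, 250.18565368652344), (43.75422668457031, 44.3724365234375), 98.07693481445312)
side (264, 334, 72, 53) ((300.2272033691406, 357.1911926269531), (57.08026123046875, 72.42425537109375), 78.87651062011719)
top (253, 218, 28, 9) ((267.1566467285156, 229.88311767578125), (23.88872528076172, 29.1890811920166), 108.43326568603516)
```

View pics/z0.png

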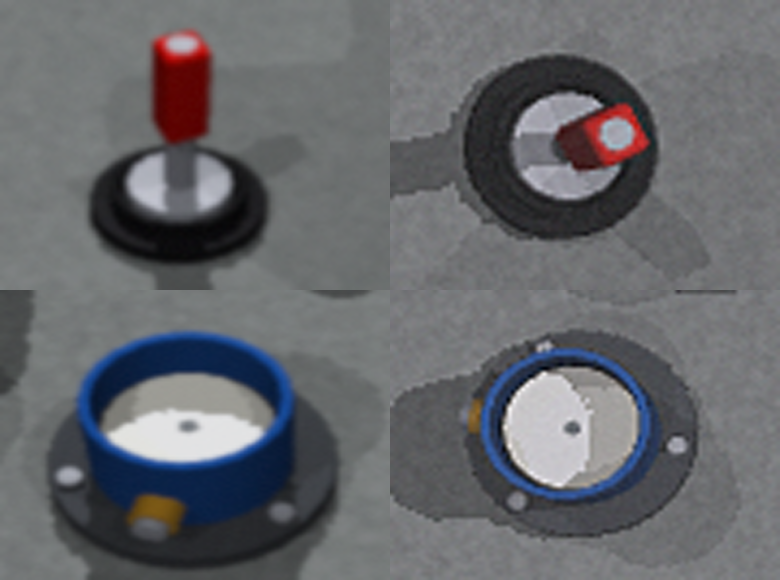

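The zooms show the square red handle turned, with its top face at about (452-456,246) in the top view. They also show the bright blue rim and the tray's two-tone shading. Next I'll compute positions.

```bash
python3 - <<'E'
from h import *
s=cv2.imread("pics/side0.png");t=cv2.imread("pics/top0.png")
hs=cv2.cvtColor(s,cv2.COLOR_BGR2HSV);ht=cv2.cvtColor(t,cv2.COLOR_BGR2HSV)
for n in I: o,_=ray(n,(320,240));print(n,"cam",o)
# rest
a=(335.4,191.7);b=(443.7,250.2)
print("rest side@5",onz("side",a,5),"top@5",onz("top",b,5))
# rim via bright blue
for n,h,p,R in(("side",hs,(298,330),40),("top",ht,(266,236),30)):
  for th in(110,130,150):
    m=(h[...,0]>100)&(h[...,0]<125)&(h[...,1]>140)&(h[...,2]>th)
    try:
        c=blob(m,p,R);e=cv2.fitEllipse(cv2.convexHull(c));print(n,th,cv2.contourArea(cv2.convexHull(c)),e,onz(n,e[0],76))
    except Exception as x:print(n,th,x)
# top face of handle
m=((ht[...,0]<8)|(ht[...,0]>172))&(ht[...,1]>120)
for th in(120,140,160):
    c=blob(m&(ht[...,2]>th),(455,246),16);q=cv2.minAreaRect(c);print("face",th,q,onz("top",q[0],120)); 
    w=np.array([onz("top",p,120)[:2] for p in cv2.boxPoints(q)]);d=np.diff(w,axis=0);print(np.degrees(np.arctan2(d[:,1],d[:,0]))%90,np.linalg.norm(d,axis=1))
# caps (grey on top)
for n,h,p in(("side",hs,(336,147)),("top",ht,(457,247))):
    m=(h[...,1]<90)&(h[...,2]>130); 
    c=blob(m,p,6);M=cv2.moments(c);q=(M['m10']/M['m00'],M['m01']/M['m00']);print("cap",n,q,M['m00'],onz(n,q,120))
E
```

```text
side cam [509.7624 584.479  665.6793]
top cam [ 503.1807   70.1908 1109.626 ]
rest side@5 [ 574.5553 -172.6154    5.    ] top@5 [ 575.4208 -176.669     5.    ]
side 110 1995.0 ((297.0260925292969, 327.76910400390625), (46.878631591796875, 54.847557067871094), 82.29251098632812) [595.1094 221.3979  76.    ]
side 130 1953.5 ((297.0373229980469, 327.4676208496094), (46.42068862915039, 54.36445617675781), 82.26297760009766) [595.1723 220.8757  76.    ]
side 150 OpenCV(4.12.0) /io/opencv/modules/imgproc/src/shapedescr.cpp:361: error: (-201:Incorrect size of input array) There should be at least 5 points to fit the ellipse in function 'fitEllipseNoDirect'

top 110 1150.0 ((264.9541320800781, 234.08143615722656), (38.44660949707031, 38.61861801147461), 55.505245208740234) [595.803  218.4566  76.    ]
top 130 1134.0 ((264.8845520019531, 234.01377868652344), (38.043296813964844, 38.5124626159668), 54.117698669433594) [595.9436 218.6095  76.    ]
top 150 154.5 ((259.1049499511719, 234.22604370117188), (26.199434280395508, 32.38469696044922), 2.905979633331299) [595.1945 230.8895  76.    ]
face 120 ((456.7000427246094, 246.9000244140625), (12.074766159057617, 11.180339813232422), 63.43495178222656) [ 575.2359 -177.2075  120.    ]
[27.848  27.0596 27.8073] [22.8119 24.3285 22.7764]
face 140 ((456.9000244140625, 246.80001831054688), (11.180339813232422, 10.733125686645508), 63.43495178222656) [ 575.4488 -177.6106  120.    ]
[27.8464 27.0595 27.8088] [21.8987 22.5264 21.8672]
face 160 ((457.20001220703125, 246.90005493164062), (10.733125686645508, 10.28591251373291), 63.43495178222656) [ 575.2606 -178.2189  120.    ]
[27.8448 27.0596 27.8087] [20.9857 21.6241 20.9567]
cap side (335.9012345679012, 146.10493827160494) 27.0 [ 575.5186 -178.968   120.    ]
cap top (456.66666666666663, 246.84234234234233) 37.0 [ 575.3513 -177.1391  120.    ]
```

```bash
cat > plan.py <<'E'
import sys
from h import *
from scipy.spatial.transform import Rotation as Ro
def pose():
    s=r.sense(); return s,np.array(s["eef_pos"]),Ro.from_euler("xyz",s["tcp_rot"])
def plan(x,y,z,yawdeg=None):
    s,p,R=pose()
    yaw=np.degrees(s["tcp_rot"][2]) if yawdeg is None else yawdeg
    G=Ro.from_euler("xyz",[-90,0,yaw],degrees=True)
    d=np.array([x,y,z])-p
    print("clock %.2f"%s["clock"],"pos",p,"rotdeg",np.degrees(s["tcp_rot"]),"F",np.array(s["contact_force"]),"T",np.array(s["wrist_torque"]),"op %.3f"%s["opening"])
    print("turn tool deg",(R.inv()*G).as_rotvec(degrees=True),"shift tool cm",R.inv().apply(d)/10,"in target frame",G.inv().apply(d)/10,"world mm",d)
if __name__=="__main__": plan(*map(float,sys.argv[1:]))
E
python3 -m crank '[[0,0,0,-2.04,0,3.41,1],[0,0,0,-2.04,0,3.41,1],[0,0,0,-2.04,0,3.41,1],[0,0,0,-2.04,0,3.41,1],[0,0,0,-2.04,0,3.41,1],[0,0,0,-2.04,0,3.41,1],[0,0,0,-2.04,0,3.41,1],[0,0,0,-2.04,0,3.41,1],[0,0,0,-2.04,0,3.41,1],[0,0,0,-2.04,0,3.41,1]]' 60; python3 plan.py 575.3 -177.5 240 25.5
```

```text
clock: 0.93
eef_pos: [441.2, -313.0, 237.9]
tcp_rot: [-1.574, 0.003, -1.326]
contact_force: [0.6, -0.6, -0.2]
opening: 0.998
clock 0.93 pos [ 441.2036 -312.9544  237.9213] rotdeg [-90.1954   0.1801 -75.9604] F [ 0.5589 -0.5659 -0.2488] T [-0.024   0.0619  0.0357] op 0.998
turn tool deg [  -0.018  -101.4599   -0.3034] shift tool cm [-9.8883 -0.2324 16.2944] in target frame [17.9348 -0.2079  6.4529] world mm [134.0964 135.4544   2.0787]
```

```bash
python3 -m crank '[[0,0,0,-1.98,0,3.26,1],[0,0,0,-1.98,0,3.26,1],[0,0,0,-1.98,0,3.26,1],[0,0,0,-1.98,0,3.26,1],[0,0,0,-1.98,0,3.26,1],[0,-7.1,0,0,0,0,1],[0,-7.1,0,0,0,0,1],[0,-7.1,0,0,0,0,1],[0,-7.1,0,0,0,0,1],[0,-7.1,0,0,0,0,1]]'; python3 plan.py 575.3 -177.5 240 25.5
python3 -m crank '[[0,-7.1,0,0,0,0,1],[0,-7.1,0,0,0,0,1],[0,-7.1,0,0,0,0,1],[0,-7.1,0,0,0,0,1],[0,-7.1,0,0,0,0,1],[0,-7.1,0,0,0,0,1],[0,-7.1,0,0,0,0,1],[0,-7.1,0,0,0,0,1],[0,-7.1,0,0,0,0,1],[0,0,0,0,0,0,1]]'; python3 plan.py 575.3 -177.5 180 25.5
```

```text
clock: 1.77
eef_pos: [585.6, -158.8, 234.1]
tcp_rot: [-1.571, 0.009, -0.697]
contact_force: [0.2, -0.6, 0.4]
opening: 1.0
clock 1.77 pos [ 585.5923 -158.8388  234.126 ] rotdeg [-90.0185   0.5013 -39.9575] F [ 0.1628 -0.6442  0.4416] T [-0.019   0.0084  0.0349] op 1.000
turn tool deg [ -0.2699 -65.457   -0.4561] shift tool cm [ 0.4044 -0.5903 -2.0916] in target frame [-1.7324 -0.5874 -1.2412] world mm [-10.2923 -18.6612   5.874 ]
clock: 2.6
eef_pos: [583.0, -157.5, 229.7]
tcp_rot: [-1.558, 0.01, 0.433]
contact_force: [0.9, 0.3, 0.1]
opening: 1.002
clock 2.60 pos [ 582.9534 -157.4793  229.675 ] rotdeg [-89.2439   0.5954  24.7983] F [0.8954 0.3491 0.1205] T [ 0.013  -0.0573 -0.0301] op 1.002
turn tool deg [-0.7597 -0.7056 -0.5908] shift tool cm [-1.4828  4.963  -1.5621] in target frame [-1.5527  4.9675 -1.4776] world mm [ -7.6534 -20.0207 -49.675 ]
```

```bash
python3 -m crank '[[-0.2,-0.2,-0.15,-0.38,0.8,-0.38,1],[-0.2,-0.2,-0.15,-0.38,0.8,-0.38,1],[-0.2,-0.2,-0.15,-0.38,0.8,-0.38,1],[-0.2,-0.1,-0.15,-0.38,0.8,-0.38,1],[0,0,0,0,0.8,0,1],[0,0,0,0,0.5,0,1],[0,0,0,0,-0.05,0,1],[0,0,0,0,-0.05,0,1],[0,0,0,0,-0.05,0,1],[0,0,0,0,-0.05,0,1]]'; python3 plan.py 575.3 -177.5 140 25.5
python3 - <<'E'
from h import *
s=cams.grab_frame("side");t=cams.grab_frame("top")
a=[cv2.resize(x,(390,290),interpolation=cv2.INTER_CUBIC) for x in (s[80:215,260:420],t[200:300,390:520])]
cv2.imwrite("pics/z1.png",np.hstack(a))
E
```

```text
clock: 3.43
eef_pos: [572.6, -179.7, 179.4]
tcp_rot: [-1.57, 0.002, 0.429]
contact_force: [0.3, 0.3, -0.2]
opening: 0.997
clock 3.43 pos [ 572.5598 -179.7425  179.3643] rotdeg [-89.9602   0.1229  24.5957] F [ 0.2603  0.304  -0.1958] T [ 0.0138  0.008  -0.018 ] op 0.997
turn tool deg [-0.0408 -0.9043 -0.1226] shift tool cm [0.3509 3.9357 0.0871] in target frame [0.3439 3.9364 0.0844] world mm [  2.7402   2.2425 -39.3643]
```

View pics/z1.png

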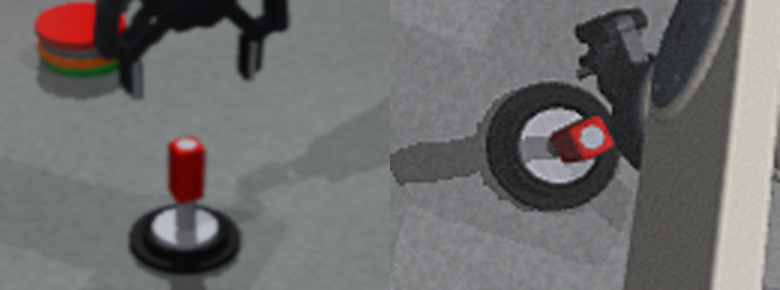

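Side view: the open fingers straddle the handle. The fingertips are at about (132,90) and (250,75) in the crop, with the handle at (187,170). I'll descend to the grasp height.

```bash
python3 -m crank '[[0,-0.3,0,0.09,0.9,0.02,1],[0,-0.3,0,0.09,0.9,0.02,1],[0,-0.3,0,0.09,0.9,0.02,1],[0,0,0,0.09,0.9,0.02,1],[0,0,0,0,0.9,0,1],[0,0,0,0,0.9,0,1],[0,0,0,0,0.9,0,1],[0,0,0,0,0.6,0,1],[0,0,0,0,0.2,0,1],[0,0,0,0,-0.05,0,1]]'; python3 plan.py 575.3 -177.5 84 25.5
python3 - <<'E'
from h import *
s=cams.grab_frame("side");t=cams.grab_frame("top")
a=[cv2.resize(x,(390,290),interpolation=cv2.INTER_CUBIC) for x in (s[110:210,280:400],t[200:300,390:520])]
cv2.imwrite("pics/z2.png",np.hstack(a))
E
```

```text
clock: 4.37
eef_pos: [575.4, -176.7, 100.3]
tcp_rot: [-1.569, 0.003, 0.447]
contact_force: [-0.1, 0.7, 0.2]
opening: 0.998
clock 4.37 pos [ 575.3907 -176.663   100.3042] rotdeg [-89.9201   0.1586  25.6386] F [-0.1431  0.6612  0.2175] T [0.002  0.0038 0.0146] op 0.998
turn tool deg [-0.0797  0.1385 -0.1587] shift tool cm [-0.0399  1.6304 -0.0738] in target frame [-0.0442  1.6304 -0.0716] world mm [ -0.0907  -0.837  -16.3042]
```

View pics/z2.png

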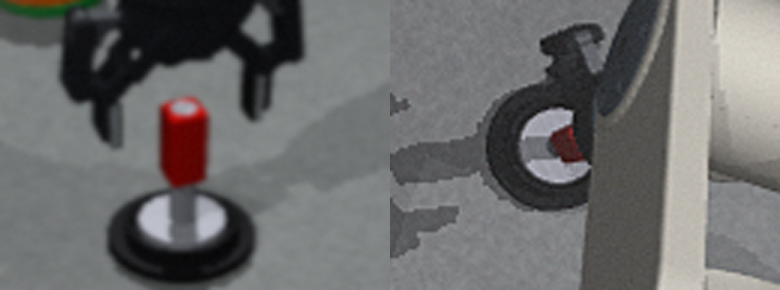

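The handle at crop (185,140) sits between the fingers. I'll go down 16 mm more and close.

```bash
python3 -m crank '[[0,0,0,0,0.5,0,1],[0,0,-0.1,0,0.5,-0.06,1],[0,0,0,0,0.4,0,1],[0,0,0,0,0.2,0,1],[0,0,0,0,0,0,1],[0,0,0,0,-0.05,0,0.2],[0,0,0,0,-0.05,0,0],[0,0,0,0,-0.05,0,-0.2],[0,0,0,0,-0.05,0,-0.4],[0,0,0,0,-0.05,0,-0.6]]' 50; python3 plan.py 575.3 -177.5 84 25.5
```

```text
clock: 5.3
eef_pos: [577.5, -178.0, 88.5]
tcp_rot: [-1.573, -0.003, 0.447]
contact_force: [-4.7, -0.2, -2.3]
opening: 0.3
clock 5.30 pos [ 577.4602 -178.0013   88.5035] rotdeg [-90.1164  -0.1512  25.6347] F [-4.7194 -0.1878 -2.2854] T [-0.0953  0.4874  0.0128] op 0.300
turn tool deg [0.1163 0.1346 0.1514] shift tool cm [-0.1743  0.4496  0.1396] in target frame [-0.1734  0.4504  0.1382] world mm [-2.1602  0.5013 -4.5035]
```

```bash
python3 -m crank '[[0,0,0,0,-0.04,0,-1],[0,0,0,0,-0.04,0,-1],[0,0,0,0,-0.04,0,-1],[0,0,0,0,-0.04,0,-1],[0,0,0,0,-0.04,0,-1],[0,0,0,0,-0.04,0,-1],[0,0,0,0,-0.04,0,-1],[0,0,0,0,-0.04,0,-1],[0,0,0,0,-0.04,0,-1],[0,0,0,0,-0.04,0,-1]]' 70; python3 plan.py 575.3 -177.5 84 25.5
python3 - <<'E'
from h import *
s=cams.grab_frame("side")
cv2.imwrite("pics/z3.png",cv2.resize(s[110:210,280:400],(720,600),interpolation=cv2.INTER_CUBIC))
E
```

```text
clock: 6.13
eef_pos: [576.2, -177.5, 91.7]
tcp_rot: [-1.571, -0.001, 0.447]
contact_force: [0.3, 0.2, -2.9]
opening: 0.297
clock 6.13 pos [ 576.1503 -177.5414   91.6732] rotdeg [-90.0052  -0.0362  25.6351] F [ 0.2817  0.2413 -2.8726] T [-0.0209 -0.0544 -0.0222] op 0.297
turn tool deg [0.0052 0.1351 0.0362] shift tool cm [-0.0754  0.7673  0.0406] in target frame [-0.075   0.7673  0.0403] world mm [-0.8503  0.0414 -7.6732]
```

View pics/z3.png

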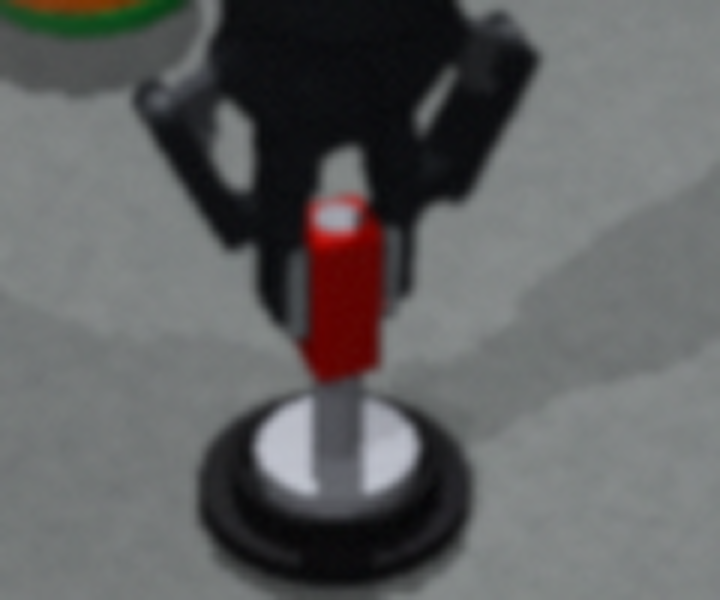

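The handle is firmly held (opening 0.30) and upright, with the foot still inside the ring. I'll lift straight up.

```bash
python3 -m crank '[[0,0,0,0,-0.4,0,-1],[0,0,0,0,-0.8,0,-1],[0,0,0,0,-1.2,0,-1],[0,0,0,0,-1.6,0,-1],[0,0,0,0,-1.6,0,-1],[0,0,0,0,-1.6,0,-1],[0,0,0,0,-1.6,0,-1],[0,0,0,0,-1.2,0,-1],[0,0,0,0,-0.6,0,-1],[0,0,0,0,0,0,-1]]' 70; python3 plan.py 595.5 219.5 200 25.5
python3 - <<'E'
from h import *
s=cams.grab_frame("side");t=cams.grab_frame("top")
a=[cv2.resize(x,(390,400),interpolation=cv2.INTER_CUBIC) for x in (s[60:190,280:400],t[190:320,390:520])]
cv2.imwrite("pics/z4.png",np.hstack(a))
E
```

```text
clock: 7.02
eef_pos: [576.5, -177.7, 211.2]
tcp_rot: [-1.574, -0.003, 0.447]
contact_force: [-0.1, -0.5, -3.4]
opening: 0.294
clock 7.02 pos [ 576.4522 -177.6514  211.1529] rotdeg [-90.155   -0.2004  25.6352] F [-0.109  -0.4604 -3.4321] T [ 0.0089 -0.0437  0.0005] op 0.294
turn tool deg [0.1548 0.135  0.2005] shift tool cm [18.8956  1.0867 34.9848] in target frame [18.817   1.1153 35.0263] world mm [ 19.0478 397.1514 -11.1529]
```

View pics/z4.png

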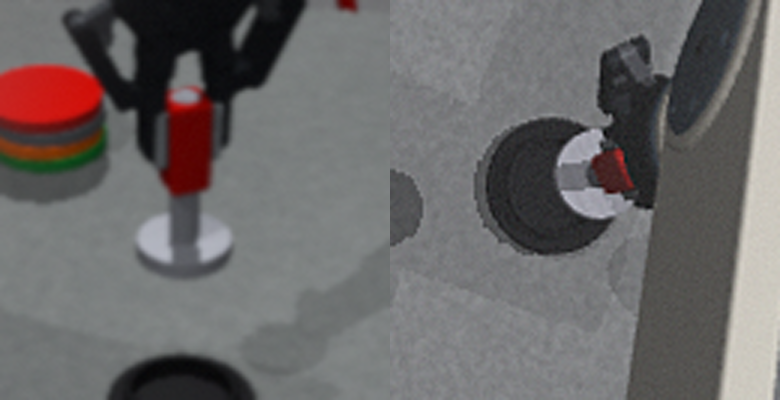

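The tamper is held upright and clear of the rest. I'll carry it over to the head at TCP z≈207, so the foot is at about 128, well above the 65 mm jar.

```bash
python3 -m crank '[[0,0,0,0.7,0,1.3,-1],[0,0,0,1.2,0,2.2,-1],[0,0,0,1.6,0,3,-1],[0,0,0,1.7,0,3.2,-1],[0,0,0,1.7,0,3.2,-1],[0,0,0,1.7,0,3.2,-1],[0,0,0,1.7,0,3.2,-1],[0,0,0,1.7,0,3.2,-1],[0,0,0,1.7,0,3.2,-1],[0,0,0,1.7,0,3.2,-1]]' 70; python3 plan.py 595.5 219.5 200 25.5
```

```text
clock: 7.95
eef_pos: [583.1, 161.4, 198.7]
tcp_rot: [-1.566, 0.013, 0.437]
contact_force: [0.6, -0.3, -3.8]
opening: 0.297
clock 7.95 pos [583.1361 161.4257 198.6793] rotdeg [-89.7454   0.7611  25.031 ] F [ 0.5914 -0.2672 -3.7707] T [-0.071  -0.1009 -0.0545] op 0.297
turn tool deg [-0.2577 -0.4707 -0.7601] shift tool cm [ 3.5754 -0.1585  4.7396] in target frame [ 3.6161 -0.1321  4.7094] world mm [12.3639 58.0743  1.3207]
```

```bash
python3 -m crank '[[0,0,0,1,-0.05,1.3,-1],[-0.1,0,-0.2,0.7,-0.05,0.9,-1],[-0.1,0,-0.2,0.5,-0.05,0.6,-1],[0,0,-0.2,0.2,-0.05,0.3,-1],[0,0,0,0,0,0,-1],[0,0,0,0,0,0,-1],[0,0,0,0,0,0,-1],[0,0,0,0,0,0,-1],[0,0,0,0,0,0,-1],[0,0,0,0,0,0,-1]]' 70; python3 plan.py 595.5 219.5 200 25.5
python3 - <<'E'
from h import *
s=cams.grab_frame("side");t=cams.grab_frame("top")
cv2.imwrite("pics/side5.png",s);cv2.imwrite("pics/top5.png",t)
a=[cv2.resize(x,(390,400),interpolation=cv2.INTER_CUBIC) for x in (s[180:400,190:410],t[150:320,180:350])]
cv2.imwrite("pics/z5.png",np.hstack(a))
E
```

```text
clock: 8.78
eef_pos: [587.5, 205.5, 195.3]
tcp_rot: [-1.568, 0.011, 0.439]
contact_force: [-0.2, 1.2, -2.8]
opening: 0.296
clock 8.78 pos [587.5242 205.5328 195.35  ] rotdeg [-89.8333   0.6069  25.1637] F [-0.1855  1.1995 -2.7876] T [ 0.0053 -0.0648 -0.0226] op 0.296
turn tool deg [-0.1685 -0.3372 -0.6064] shift tool cm [ 1.3108 -0.4762  0.9264] in target frame [ 1.3212 -0.465   0.9173] world mm [ 7.9758 13.9672  4.65  ]
```

View pics/z5.png

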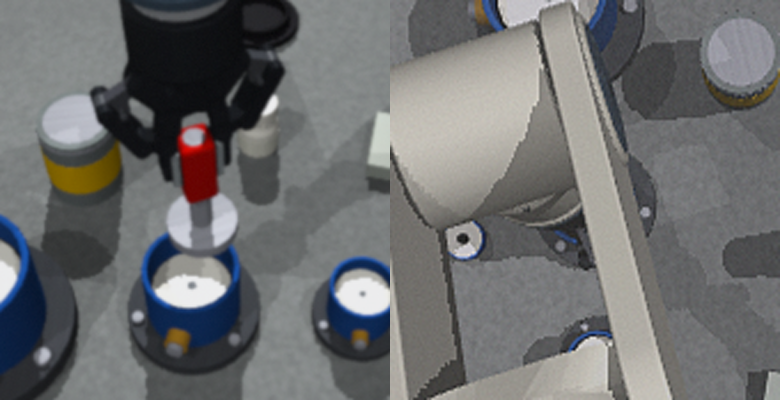

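```bash
python3 - <<'E'
from h import *
s=cv2.imread("pics/side5.png");hs=cv2.cvtColor(s,cv2.COLOR_BGR2HSV)
print("pred foot top",proj("side",[587.5,205.5,128.8]),"cap",proj("side",[587.5,205.5,226.8]),"foot under",proj("side",[587.5,205.5,116.8]))
m=(hs[...,1]<60)&(hs[...,2]>125)
c=blob(m,(304,304),22);h=cv2.convexHull(c);e=cv2.fitEllipse(h);print(e,cv2.boundingRect(c))
red=((hs[...,0]<8)|(hs[...,0]>172))&(hs[...,1]>150)&(hs[...,2]>60)
c=blob(red,(300,265),40);print(cv2.boundingRect(c),cv2.minAreaRect(c))
c=blob((hs[...,1]<90)&(hs[...,2]>130),(300,255),8);print("cap",cv2.boundingRect(c))
E
```

```text
pred foot top [[302.12   298.9223]] cap [[298.933  253.7755]] foot under [[302.4631 303.7705]]
((303.3602600097656, 300.24774169921875), (33.04262924194336, 42.99073791503906), 83.87909698486328) (282, 286, 44, 31)
(290, 248, 23, 44) ((301.53997802734375, 269.27996826171875), (42.00214385986328, 20.7889404296875), 81.8698959350586)
cap (293, 251, 12, 9)
```

```bash
python3 -m crank '[[-0.1,-0.1,-0.2,0.3,0,0.2,-1],[0,-0.1,-0.2,0.3,0,0.2,-1],[0,-0.1,-0.2,0.3,0,0.2,-1],[0,0,0,0.3,0,0.2,-1],[0,0,0,0.2,0,0.15,-1],[0,0,0,0.1,0,0.1,-1],[0,0,0,0,0,0,-1],[0,0,0,0,0,0,-1],[0,0,0,0,0,0,-1],[0,0,0,0,0,0,-1]]' 70; python3 plan.py 595.5 219.5 180 25.5

```

```text
clock: 9.72
eef_pos: [597.8, 223.8, 195.3]
tcp_rot: [-1.57, -0.001, 0.446]
contact_force: [-1.1, -0.5, -3.0]
opening: 0.297
clock 9.72 pos [597.7952 223.8373 195.3322] rotdeg [-89.9369  -0.0841  25.5327] F [-1.0588 -0.5268 -2.9551] T [-0.0207 -0.0008 -0.0407] op 0.297
turn tool deg [-0.0632  0.0327  0.0841] shift tool cm [-0.3963  1.5323 -0.2941] in target frame [-0.3939  1.5332 -0.2927] world mm [ -2.2952  -4.3373 -15.3322]
```

```bash
python3 -m crank '[[0,0,0,-0.1,0.4,-0.08,-1],[0,0,0,-0.1,0.6,-0.08,-1],[0,0,0,-0.1,0.6,-0.08,-1],[0,0,0,-0.05,0.6,-0.04,-1],[0,0,0,0,0.4,0,-1],[0,0,0,0,0.2,0,-1],[0,0,0,0,0,0,-1],[0,0,0,0,0,0,-1],[0,0,0,0,0,0,-1],[0,0,0,0,0,0,-1]]' 70; python3 plan.py 595.5 219.5 160 25.5
python3 - <<'E'
from h import *
s=cams.grab_frame("side")
cv2.imwrite("pics/side6.png",s)
cv2.imwrite("pics/z6.png",cv2.resize(s[230:390,240:360],(600,600*160//120*6//8),interpolation=cv2.INTER_CUBIC))
p=r.sense()["eef_pos"];x,y,z=p
hs=cv2.cvtColor(s,cv2.COLOR_BGR2HSV)
print("pred foot top",proj("side",[x,y,z-66.5]),"cap",proj("side",[x,y,z+31.5]))
m=(hs[...,1]<60)&(hs[...,2]>125)
u=proj("side",[x,y,z-66.5])[0].astype(int)
c=blob(m,tuple(int(v) for v in u),22);e=cv2.fitEllipse(cv2.convexHull(c));print(e,cv2.boundingRect(c))
u=proj("side",[x,y,z+31.5])[0]
c=blob((hs[...,1]<90)&(hs[...,2]>130),(int(u[0]),int(u[1])),8);print("cap",cv2.boundingRect(c),cv2.fitEllipse(c)[0])
E
```

```text
clock: 10.55
eef_pos: [594.9, 218.6, 163.2]
tcp_rot: [-1.57, 0.001, 0.445]
contact_force: [0.5, -0.0, -3.2]
opening: 0.291
clock 10.55 pos [594.9279 218.5685 163.1861] rotdeg [-89.9328   0.0347  25.4963] F [ 0.5459 -0.0265 -3.2139] T [ 0.0373 -0.0214  0.0231] op 0.291
turn tool deg [-0.0672 -0.0037 -0.0347] shift tool cm [0.0919 0.3186 0.0591] in target frame [0.0917 0.3186 0.0595] world mm [ 0.5721  0.9315 -3.1861]
pred foot top [[296.6907 318.5052]] cap [[292.9225 276.9403]]
((296.321044921875, 316.4052734375), (40.671470642089844, 43.0396728515625), 116.25001525878906) (275, 300, 43, 37)
cap (288, 274, 11, 9) (293.07220458984375, 278.04022216796875)
```

View pics/z6.png

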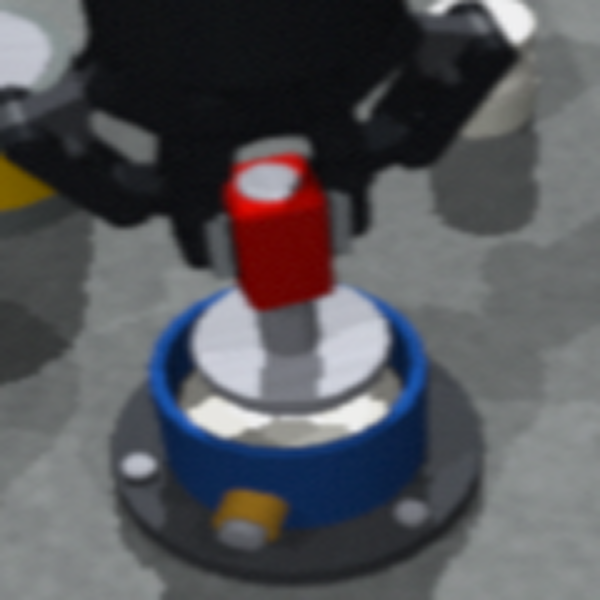

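The foot hovers just above the cup mouth, centred in the ring (foot 192–390, rim 150–426 in the zoom). I'll check the tamper's tilt with a finer measurement against the upright starting image.

```bash
python3 - <<'E'
from h import *
def axis(s,name,x,y,zf):  # zf: foot underside height; x,y predicted axis
    hs=cv2.cvtColor(s,cv2.COLOR_BGR2HSV);g=s.astype(float).mean(2)
    # neck midpoint & red edges per row vs predicted axis columns
    out=[]
    for z in list(range(54,108,4)):
        u,v=proj("side",[x,y,zf+z])[0]; row=int(round(v))
        R=s[row,:,2].astype(float)-s[row,:,1]; lo=int(u)-14;seg=R[lo:lo+29]
        if seg.max()<40: continue
        w=np.clip(seg/seg.max(),0,1);on=np.where(w>0.4)[0]
        out.append((z,round((on[0]+on[-1])/2+lo-u,2),on[-1]-on[0]+1))
    print(name,out)
    for z in(20,28,36,42):
        u,v=proj("side",[x,y,zf+z])[0];row=int(round(v));print("  neck",z,round(u,1),row,g[row,int(u)-9:int(u)+11].astype(int))
    for z in(12,):
        u,v=proj("side",[x,y,zf+z])[0];
        for row in (int(round(v)),int(round(v))-2):print("  foot",round(u,1),row,list(zip(range(int(u)-27,int(u)-14),g[row,int(u)-27:int(u)-14].astype(int))),list(zip(range(int(u)+14,int(u)+27),g[row,int(u)+14:int(u)+27].astype(int))))
axis(cv2.imread("pics/side0.png"),"init",575.3,-177.5,10)
axis(cv2.imread("pics/side6.png"),"now",594.9,218.6,163.2-78.5)
E
```

```text
init [(54, np.float64(0.4), np.int64(13)), (58, np.float64(-0.13), np.int64(14)), (62, np.float64(0.35), np.int64(15)), (66, np.float64(0.33), np.int64(15)), (70, np.float64(0.3), np.int64(15)), (74, np.float64(0.28), np.int64(15)), (78, np.float64(0.26), np.int64(15)), (82, np.float64(0.23), np.int64(15)), (86, np.float64(0.21), np.int64(15)), (90, np.float64(0.18), np.int64(15)), (94, np.float64(0.16), np.int64(15)), (98, np.float64(0.63), np.int64(14)), (102, np.float64(0.61), np.int64(14)), (106, np.float64(0.08), np.int64(15))]
  neck 20 335.4 181 [176 179 179 178 175 153 107  82  78  80  79  77  76  88 120 147 154 155
 154 152]
  neck 28 335.5 178 [ 70 114 144 153 156 144 105  81  79  79  78  76  74  79 105 127 129 113
  91  64]
  neck 36 335.5 175 [103  99  89  81  75  66  64  65  65  62  63  66  65  60  63  76  87  92
  99 104]
  neck 42 335.5 173 [112 112 111 110 104  87  59  41  34  38  41  43  46  51  69  89  98 106
 110 112]
  foot 335.4 184 [(308, np.int64(116)), (309, np.int64(115)), (310, np.int64(116)), (311, np.int64(113)), (312, np.int64(111)), (313, np.int64(104)),
[... 2410 characters left out ...]
.int64(147)), (318, np.int64(74)), (319, np.int64(41)), (320, np.int64(55)), (321, np.int64(79)), (322, np.int64(88))]
  foot 296.8 317 [(269, np.int64(120)), (270, np.int64(121)), (271, np.int64(120)), (272, np.int64(118)), (273, np.int64(107)), (274, np.int64(93)), (275, np.int64(79)), (276, np.int64(59)), (277, np.int64(50)), (278, np.int64(84)), (279, np.int64(145)), (280, np.int64(183)), (281, np.int64(192))] [(310, np.int64(202)), (311, np.int64(206)), (312, np.int64(207)), (313, np.int64(207)), (314, np.int64(207)), (315, np.int64(204)), (316, np.int64(184)), (317, np.int64(123)), (318, np.int64(63)), (319, np.int64(58)), (320, np.int64(79)), (321, np.int64(91)), (322, np.int64(100))]
```

```bash
python3 - <<'E'
from h import *
s=cv2.imread("pics/side0.png");t=cv2.imread("pics/top0.png")
q=[]
for im,(u,v) in((s,(298,337)),(t,(267,236))):
    g=im.astype(float).mean(2)[v-3:v+4,u-3:u+4];w=np.clip(np.median(g)-15-g,0,None);yy,xx=np.mgrid[v-3:v+4,u-3:u+4]
    q.append(((w*xx).sum()/w.sum(),(w*yy).sum()/w.sum()))
print(q,tri(*q),tri((297.0,327.6),(264.9,234.0)))
E
python3 -m crank '[[0,0,0,0,0.3,0,-1],[0,0,0,0,0.3,0,-1],[0,0,0,0,0.3,0,-1],[0,0,0,0,0.2,0,-1],[0,0,0,0,0.2,0,-1],[0,0,0,0,0.1,0,-1],[0,0,0,0,0,0,-1],[0,0,0,0,0,0,-1],[0,0,0,0,0,0,-1],[0,0,0,0,0,0,-1]]' 80; python3 plan.py 595.5 219.5 130 25.5
```

```text
[(np.float64(297.8138981437411), np.float64(336.56068538791055)), (np.float64(266.65618860510807), np.float64(235.28212180746567))] [595.8217 218.8537  46.6094] [595.9797 219.0361  72.6284]
clock: 11.43
eef_pos: [595.3, 218.9, 148.3]
tcp_rot: [-1.57, -0.001, 0.445]
contact_force: [0.2, 0.5, -3.5]
opening: 0.295
clock 11.43 pos [595.2889 218.8581 148.259 ] rotdeg [-89.9385  -0.0307  25.5089] F [ 0.2146  0.4683 -3.5247] T [-0.0845 -0.0494 -0.0315] op 0.295
turn tool deg [-0.0615  0.0089  0.0307] shift tool cm [0.0457 1.826  0.0469] in target frame [0.0467 1.8259 0.0488] world mm [  0.2111   0.6419 -18.259 ]
```

```bash
python3 -m crank '[[0,0,0,0,0.2,0,-1],[0,0,0,0,0.2,0,-1],[0,0,0,0,0.2,0,-1],[0,0,0,0,0.2,0,-1],[0,0,0,0,0.2,0,-1],[0,0,0,0,0.1,0,-1],[0,0,0,0,0.05,0,-1],[0,0,0,0,0,0,-1],[0,0,0,0,0,0,-1],[0,0,0,0,0,0,-1]]' 80; python3 plan.py 595.5 219.5 130 25.5
python3 - <<'E'
from h import *
s=cams.grab_frame("side")
cv2.imwrite("pics/z7.png",cv2.resize(s[250:390,240:360],(600,700*6//7),interpolation=cv2.INTER_CUBIC))
E
```

```text
clock: 12.27
eef_pos: [595.4, 218.9, 135.6]
tcp_rot: [-1.57, -0.001, 0.445]
contact_force: [-0.2, -0.3, -2.8]
opening: 0.29
clock 12.27 pos [595.382  218.9006 135.5569] rotdeg [-89.9371  -0.0412  25.5032] F [-0.2355 -0.2969 -2.755 ] T [ 0.0592 -0.0034 -0.0265] op 0.290
turn tool deg [-0.0629  0.0033  0.0412] shift tool cm [0.0361 0.5558 0.0484] in target frame [0.0365 0.5557 0.049 ] world mm [ 0.118   0.5994 -5.5569]
```

View pics/z7.png

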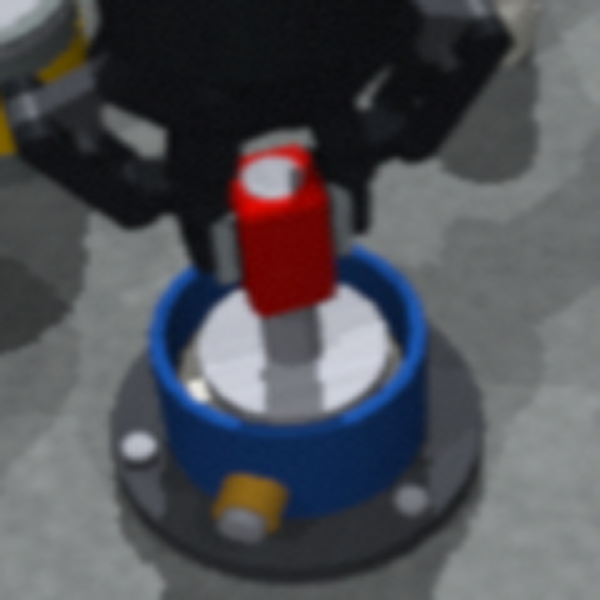

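The foot is inside the cup, centred and not yet touching (Fz −2.8). I'll descend slowly from here.

```bash
python3 -m crank '[[0,0,0,0,0.04,0,-1],[0,0,0,0,0.04,0,-1],[0,0,0,0,0.04,0,-1],[0,0,0,0,0.04,0,-1],[0,0,0,0,0.04,0,-1],[0,0,0,0,0.04,0,-1],[0,0,0,0,0.04,0,-1],[0,0,0,0,0.04,0,-1],[0,0,0,0,0.04,0,-1],[0,0,0,0,0.04,0,-1]]' 80; python3 plan.py 595.5 219.5 130 25.5
```

```text
clock: 13.15
eef_pos: [595.7, 219.0, 131.6]
tcp_rot: [-1.57, -0.002, 0.445]
contact_force: [0.2, -0.1, -3.0]
opening: 0.295
clock 13.15 pos [595.6651 219.0131 131.6392] rotdeg [-89.9415  -0.0885  25.5073] F [ 0.2075 -0.1026 -3.0163] T [-0.0073  0.0391  0.0322] op 0.295
turn tool deg [-0.0585  0.0073  0.0885] shift tool cm [0.0058 0.164  0.0509] in target frame [0.0061 0.1639 0.0511] world mm [-0.1651  0.4869 -1.6392]
```

```bash
python3 -m crank '[[0,0,0,0,0.04,0,-1],[0,0,0,0,0.04,0,-1],[0,0,0,0,0.04,0,-1],[0,0,0,0,0.04,0,-1],[0,0,0,0,0.04,0,-1],[0,0,0,0,0.04,0,-1],[0,0,0,0,0.04,0,-1],[0,0,0,0,0.04,0,-1],[0,0,0,0,0.04,0,-1],[0,0,0,0,0.04,0,-1]]' 80; python3 plan.py 595.5 219.5 130 25.5
```

```text
clock: 13.98
eef_pos: [595.7, 219.0, 127.3]
tcp_rot: [-1.57, -0.002, 0.445]
contact_force: [-0.6, -0.4, -1.1]
opening: 0.298
clock 13.98 pos [595.7081 219.0302 127.2584] rotdeg [-89.9436  -0.0926  25.5056] F [-0.5883 -0.3742 -1.1396] T [-0.0288  0.1331  0.0036] op 0.298
turn tool deg [-0.0564  0.0057  0.0926] shift tool cm [ 0.0019 -0.2741  0.0516] in target frame [ 0.0014 -0.2742  0.0514] world mm [-0.2081  0.4698  2.7416]
```

```bash
python3 -m crank '[[0,0,0,0,0.03,0,-1],[0,0,0,0,0.03,0,-1],[0,0,0,0,0.03,0,-1],[0,0,0,0,0.03,0,-1],[0,0,0,0,0.03,0,-1],[0,0,0,0,0.03,0,-1],[0,0,0,0,0.03,0,-1],[0,0,0,0,0.03,0,-1],[0,0,0,0,0.03,0,-1],[0,0,0,0,0.03,0,-1]]' 80; python3 plan.py 595.5 219.5 130 25.5
```

```text
clock: 14.82
eef_pos: [595.8, 219.1, 125.5]
tcp_rot: [-1.57, -0.002, 0.445]
contact_force: [-3.3, -0.9, 4.7]
opening: 0.291
clock 14.82 pos [595.7896 219.1243 125.4732] rotdeg [-89.9389  -0.1167  25.5035] F [-3.2951 -0.8593  4.7403] T [-0.1684  0.5392 -0.0469] op 0.291
turn tool deg [-0.0611  0.0035  0.1167] shift tool cm [-0.009  -0.4527  0.0469] in target frame [-0.01   -0.4527  0.0464] world mm [-0.2896  0.3757  4.5268]
```

```bash
python3 -m crank '[[0,0,0,0,0.03,0,-1],[0,0,0,0,0.03,0,-1],[0,0,0,0,0.03,0,-1],[0,0,0,0,0.03,0,-1],[0,0,0,0,0.03,0,-1],[0,0,0,0,0.03,0,-1],[0,0,0,0,0.03,0,-1],[0,0,0,0,0.03,0,-1],[0,0,0,0,0.03,0,-1],[0,0,0,0,0.03,0,-1]]' 80; python3 plan.py 595.5 219.5 130 25.5
```

```text
clock: 15.65
eef_pos: [595.8, 219.1, 125.5]
tcp_rot: [-1.57, -0.003, 0.445]
contact_force: [-2.6, -0.2, 5.6]
opening: 0.295
clock 15.65 pos [595.7868 219.112  125.4605] rotdeg [-89.9402  -0.1449  25.5021] F [-2.592  -0.1752  5.6356] T [-0.1831  0.696   0.0241] op 0.295
turn tool deg [-0.0598  0.0021  0.1449] shift tool cm [-0.008  -0.4539  0.0478] in target frame [-0.0092 -0.4539  0.0474] world mm [-0.2868  0.388   4.5395]
```

A 0.3 mm step holds at about 9 N, so the step size sets the force. I'll increase it a little.

```bash
python3 -m crank '[[0,0,0,0,0.04,0,-1],[0,0,0,0,0.04,0,-1],[0,0,0,0,0.04,0,-1],[0,0,0,0,0.04,0,-1],[0,0,0,0,0.04,0,-1],[0,0,0,0,0.04,0,-1],[0,0,0,0,0.04,0,-1],[0,0,0,0,0.04,0,-1],[0,0,0,0,0.04,0,-1],[0,0,0,0,0.04,0,-1]]' 80; python3 plan.py 595.5 219.5 130 25.5
```

```text
clock: 16.48
eef_pos: [595.8, 219.1, 124.7]
tcp_rot: [-1.57, -0.003, 0.445]
contact_force: [-3.1, -1.0, 5.3]
opening: 0.296
clock 16.48 pos [595.7684 219.1037 124.7023] rotdeg [-89.9425  -0.1704  25.5036] F [-3.0746 -1.0469  5.2566] T [-0.1967  0.6322  0.0098] op 0.296
turn tool deg [-0.0575  0.0037  0.1704] shift tool cm [-0.0056 -0.5297  0.0479] in target frame [-0.0072 -0.5298  0.0473] world mm [-0.2684  0.3963  5.2977]
```

```bash
python3 -m crank '[[0,0,0.05,0,0.05,0,-1],[0,0,0.05,0,0.05,0,-1],[0,0,0.05,0,0.05,0,-1],[0,0,0.05,0,0.05,0,-1],[0,0,0.05,0,0.05,0,-1],[0,0,0,0,0.05,0,-1],[0,0,0,0,0.05,0,-1],[0,0,0,0,0.05,0,-1],[0,0,0,0,0.05,0,-1],[0,0,0,0,0.05,0,-1]]' 80; python3 plan.py 595.5 219.5 130 25.5
```

```text
clock: 17.32
eef_pos: [596.0, 219.2, 123.4]
tcp_rot: [-1.57, 0.0, 0.445]
contact_force: [-2.7, -1.7, 6.7]
opening: 0.293
clock 17.32 pos [596.0131 219.2046 123.3525] rotdeg [-89.9467   0.024   25.5027] F [-2.7089 -1.6865  6.6901] T [-0.2041  0.7178 -0.0006] op 0.293
turn tool deg [-0.0533  0.0027 -0.024 ] shift tool cm [-0.0339 -0.6647  0.0494] in target frame [-0.0336 -0.6648  0.0487] world mm [-0.5131  0.2954  6.6475]
```

```bash
python3 -m crank '[[0,0,0,-0.01,0.05,0.004,-1],[0,0,0,-0.01,0.05,0.004,-1],[0,0,0,-0.01,0.05,0.004,-1],[0,0,0,-0.01,0.05,0.004,-1],[0,0,0,-0.01,0.05,0.004,-1],[0,0,0,0,0.05,0,-1],[0,0,0,0,0.05,0,-1],[0,0,0,0,0.05,0,-1],[0,0,0,0,0.05,0,-1],[0,0,0,0,0.05,0,-1]]' 80; python3 plan.py 595.5 219.5 130 25.5
```

```text
clock: 18.15
eef_pos: [595.9, 219.2, 122.4]
tcp_rot: [-1.57, -0.001, 0.445]
contact_force: [-2.9, -1.4, 7.2]
opening: 0.293
clock 18.15 pos [595.8786 219.1753 122.3574] rotdeg [-89.9689  -0.0623  25.5039] F [-2.9291 -1.3649  7.1699] T [-0.1674  0.7304  0.0517] op 0.293
turn tool deg [-0.0311  0.004   0.0623] shift tool cm [-0.0194 -0.7643  0.046 ] in target frame [-0.0202 -0.7643  0.0456] world mm [-0.3786  0.3247  7.6426]
```

```bash
python3 -m crank '[[0,0,0,0,0.05,0,-1],[0,0,0,0,0.05,0,-1],[0,0,0,0,0.05,0,-1],[0,0,0,0,0.05,0,-1],[0,0,0,0,0.05,0,-1],[0,0,0,0,0.05,0,-1],[0,0,0,0,0.05,0,-1],[0,0,0,0,0.05,0,-1],[0,0,0,0,0.05,0,-1],[0,0,0,0,0.05,0,-1]]' 80; python3 plan.py 595.5 219.5 130 25.5
python3 - <<'E'
from h import *
s=cams.grab_frame("side")
cv2.imwrite("pics/z8.png",cv2.resize(s[250:390,240:360],(600,700*6//7),interpolation=cv2.INTER_CUBIC))
E
```

```text
clock: 18.98
eef_pos: [595.9, 219.2, 121.4]
tcp_rot: [-1.57, -0.002, 0.445]
contact_force: [-3.5, -1.7, 7.0]
opening: 0.297
clock 18.98 pos [595.8561 219.1735 121.4392] rotdeg [-89.9682  -0.0901  25.5016] F [-3.4567 -1.7008  7.0331] T [-0.2141  0.784   0.0102] op 0.297
turn tool deg [-0.0318  0.0017  0.0901] shift tool cm [-0.0167 -0.8561  0.0453] in target frame [-0.0181 -0.8561  0.0448] world mm [-0.3561  0.3265  8.5608]
```

View pics/z8.png

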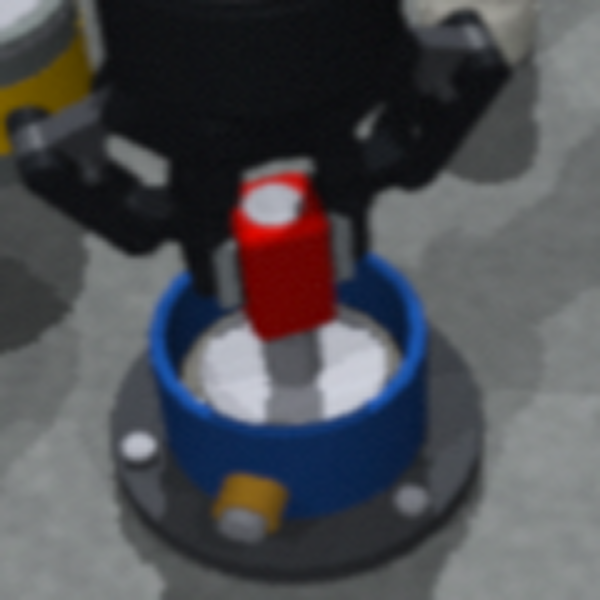

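The foot sits flat in the tray with an even gap all round. The tray is still moving at about 10 N, so I'll go on.

```bash
python3 -m crank '[[0,0,0.02,0,0.06,0,-1],[0,0,0.02,0,0.06,0,-1],[0,0,0.02,0,0.06,0,-1],[0,0,0.02,0,0.06,0,-1],[0,0,0.02,0,0.06,0,-1],[0,0,0,0,0.06,0,-1],[0,0,0,0,0.06,0,-1],[0,0,0,0,0.06,0,-1],[0,0,0,0,0.06,0,-1],[0,0,0,0,0.06,0,-1]]' 80; python3 plan.py 595.5 219.5 130 25.5
```

```text
clock: 19.87
eef_pos: [595.9, 219.2, 119.9]
tcp_rot: [-1.57, -0.001, 0.445]
contact_force: [-2.4, -1.6, 6.5]
opening: 0.295
clock 19.87 pos [595.9466 219.2382 119.9257] rotdeg [-89.9707  -0.0344  25.5023] F [-2.3991 -1.5509  6.5039] T [-0.2445  0.7626 -0.0106] op 0.295
turn tool deg [-0.0293  0.0023  0.0344] shift tool cm [-0.0284 -1.0074  0.0434] in target frame [-0.029  -1.0074  0.0429] world mm [-0.4466  0.2618 10.0743]
```

```bash
python3 -m crank '[[0,0,0,0,0.06,0,-1],[0,0,0,0,0.06,0,-1],[0,0,0,0,0.06,0,-1],[0,0,0,0,0.06,0,-1],[0,0,0,0,0.06,0,-1],[0,0,0,0,0.06,0,-1],[0,0,0,0,0.06,0,-1],[0,0,0,0,0.06,0,-1],[0,0,0,0,0.06,0,-1],[0,0,0,0,0.06,0,-1]]' 80; python3 plan.py 595.5 219.5 130 25.5
```

```text
clock: 20.7
eef_pos: [595.9, 219.2, 118.7]
tcp_rot: [-1.57, -0.001, 0.445]
contact_force: [-3.3, -1.2, 7.3]
opening: 0.293
clock 20.70 pos [595.8883 219.2155 118.6718] rotdeg [-89.9722  -0.0642  25.5014] F [-3.2656 -1.2236  7.2865] T [-0.2654  0.8269  0.0175] op 0.293
turn tool deg [-0.0278  0.0014  0.0642] shift tool cm [-0.0215 -1.1328  0.0429] in target frame [-0.0228 -1.1328  0.0424] world mm [-0.3883  0.2845 11.3282]
```

```bash
python3 -m crank '[[0,0,0.02,0,0.06,0,-1],[0,0,0.02,0,0.06,0,-1],[0,0,0.02,0,0.06,0,-1],[0,0,0.02,0,0.06,0,-1],[0,0,0,0,0.06,0,-1],[0,0,0,0,0.06,0,-1],[0,0,0,0,0.06,0,-1],[0,0,0,0,0.06,0,-1],[0,0,0,0,0.06,0,-1],[0,0,0,0,0.06,0,-1]]' 80; python3 plan.py 595.5 219.5 130 25.5
```

```text
clock: 21.53
eef_pos: [595.9, 219.3, 117.7]
tcp_rot: [-1.57, -0.0, 0.445]
contact_force: [-3.7, -1.3, 6.0]
opening: 0.294
clock 21.53 pos [595.9301 219.2512 117.7441] rotdeg [-89.974   -0.0235  25.5022] F [-3.7356 -1.2616  6.0066] T [-0.2816  0.8183 -0.023 ] op 0.294
turn tool deg [-0.026   0.0022  0.0235] shift tool cm [-0.0276 -1.2256  0.0415] in target frame [-0.0281 -1.2256  0.041 ] world mm [-0.4301  0.2488 12.2559]
```

```bash
python3 -m crank '[[0,0,0,0,0.06,0,-1],[0,0,0,0,0.06,0,-1],[0,0,0,0,0.06,0,-1],[0,0,0,0,0.06,0,-1],[0,0,0,0,0.06,0,-1],[0,0,0,0,0.06,0,-1],[0,0,0,0,0.06,0,-1],[0,0,0,0,0.06,0,-1],[0,0,0,0,0.06,0,-1],[0,0,0,0,0.06,0,-1]]' 80; python3 plan.py 595.5 219.5 130 25.5
```

```text
clock: 22.37
eef_pos: [595.9, 219.2, 117.0]
tcp_rot: [-1.57, -0.001, 0.445]
contact_force: [-3.5, -0.9, 7.6]
opening: 0.295
clock 22.37 pos [595.8792 219.2286 117.0379] rotdeg [-89.9741  -0.0587  25.4995] F [-3.5312 -0.8939  7.6487] T [-0.2733  0.8668 -0.0954] op 0.295
turn tool deg [-0.0259 -0.0005  0.0587] shift tool cm [-0.0212 -1.2962  0.0414] in target frame [-0.0225 -1.2962  0.0408] world mm [-0.3792  0.2714 12.9621]
```

```bash
python3 -m crank '[[0,0,0.02,0,0.07,0,-1],[0,0,0.02,0,0.07,0,-1],[0,0,0.02,0,0.07,0,-1],[0,0,0,0,0.07,0,-1],[0,0,0,0,0.07,0,-1],[0,0,0,0,0.07,0,-1],[0,0,0,0,0.07,0,-1],[0,0,0,0,0.07,0,-1],[0,0,0,0,0.07,0,-1],[0,0,0,0,0.07,0,-1]]' 80; python3 plan.py 595.5 219.5 130 25.5
```

```text
clock: 23.2
eef_pos: [595.9, 219.3, 115.6]
tcp_rot: [-1.57, -0.001, 0.445]
contact_force: [-3.1, -1.6, 7.5]
opening: 0.294
clock 23.20 pos [595.9166 219.2782 115.5955] rotdeg [-89.9787  -0.0394  25.5034] F [-3.1331 -1.6151  7.4947] T [-0.338   0.8398  0.0078] op 0.294
turn tool deg [-0.0213  0.0034  0.0394] shift tool cm [-0.0271 -1.4405  0.0385] in target frame [-0.0281 -1.4404  0.038 ] world mm [-0.4166  0.2218 14.4045]
```

```bash
python3 -m crank '[[0,0,0.02,0,0.07,0,-1],[0,0,0.02,0,0.07,0,-1],[0,0,0.02,0,0.07,0,-1],[0,0,0,0,0.07,0,-1],[0,0,0,0,0.07,0,-1],[0,0,0,0,0.07,0,-1],[0,0,0,0,0.07,0,-1],[0,0,0,0,0.07,0,-1],[0,0,0,0,0.07,0,-1],[0,0,0,0,0.07,0,-1]]' 80; python3 plan.py 595.5 219.5 130 25.5
```

```text
clock: 24.03
eef_pos: [596.0, 219.3, 114.6]
tcp_rot: [-1.571, -0.0, 0.445]
contact_force: [-3.8, -2.5, 10.2]
opening: 0.298
clock 24.03 pos [595.9624 219.2631 114.6302] rotdeg [-89.983   -0.0243  25.5015] F [-3.8466 -2.4569 10.2302] T [-0.3022  0.8807  0.0389] op 0.298
turn tool deg [-0.017   0.0015  0.0243] shift tool cm [-0.0309 -1.537   0.0417] in target frame [-0.0315 -1.537   0.0413] world mm [-0.4624  0.2369 15.3698]
```

```bash
python3 -m crank '[[0,0,0,0,0.07,0,-1],[0,0,0,0,0.07,0,-1],[0,0,0,0,0.07,0,-1],[0,0,0,0,0.07,0,-1],[0,0,0,0,0.07,0,-1],[0,0,0,0,0.07,0,-1],[0,0,0,0,0.07,0,-1],[0,0,0,0,0.07,0,-1],[0,0,0,0,0.07,0,-1],[0,0,0,0,0.07,0,-1]]' 80; python3 plan.py 595.5 219.5 130 25.5
```

```text
clock: 24.87
eef_pos: [595.9, 219.2, 114.6]
tcp_rot: [-1.571, -0.001, 0.445]
contact_force: [-3.8, -0.4, 10.0]
opening: 0.296
clock 24.87 pos [595.9026 219.2393 114.5964] rotdeg [-89.9854  -0.0608  25.5022] F [-3.7508 -0.4399 10.0305] T [-0.2841  0.9147  0.0074] op 0.296
turn tool deg [-0.0146  0.0022  0.0608] shift tool cm [-0.0235 -1.5404  0.0413] in target frame [-0.0251 -1.5404  0.0409] world mm [-0.4026  0.2607 15.4036]
```

Stalled at about 13.4 N of push with no more travel, so the tray is on its stop. The stiffness is about 19 N/mm, so I'll ramp to 0.095 cm for about 18 N and hold.

```bash
python3 -m crank '[[0,0,0.02,0,0.08,0,-1],[0,0,0.02,0,0.085,0,-1],[0,0,0.02,0,0.09,0,-1],[0,0,0,0,0.094,0,-1],[0,0,0,0,0.094,0,-1],[0,0,0,0,0.094,0,-1],[0,0,0,0,0.094,0,-1],[0,0,0,0,0.094,0,-1],[0,0,0,0,0.094,0,-1],[0,0,0,0,0.094,0,-1]]' 90; python3 plan.py 595.5 219.5 130 25.5
```

```text
clock: 25.7
eef_pos: [596.0, 219.3, 114.6]
tcp_rot: [-1.571, -0.001, 0.445]
contact_force: [-6.6, -1.9, 11.4]
opening: 0.29
clock 25.70 pos [595.9604 219.2725 114.5807] rotdeg [-89.9902  -0.0589  25.5059] F [-6.5509 -1.9188 11.3851] T [-0.4053  1.1607 -0.0073] op 0.290
turn tool deg [-0.0099  0.0059  0.0589] shift tool cm [-0.0302 -1.542   0.0406] in target frame [-0.0318 -1.5419  0.0404] world mm [-0.4604  0.2275 15.4193]
```

```bash
python3 -m crank '[[0,0,0,-0.02,0.1,0.01,-1],[0,0,0,-0.02,0.105,0.01,-1],[0,0,0,-0.02,0.11,0.01,-1],[0,0,0,-0.02,0.11,0.01,-1],[0,0,0,-0.02,0.11,0.01,-1],[0,0,0,-0.02,0.11,0.01,-1],[0,0,0,-0.02,0.11,0.01,-1],[0,0,0,-0.02,0.11,0.01,-1],[0,0,0,-0.02,0.11,0.01,-1],[0,0,0,-0.02,0.11,0.01,-1]]' 90; python3 plan.py 595.5 219.5 130 25.5
```

```text
clock: 26.53
eef_pos: [595.5, 219.3, 114.6]
tcp_rot: [-1.572, -0.006, 0.445]
contact_force: [-4.6, -2.9, 12.1]
opening: 0.292
clock 26.53 pos [595.5324 219.2549 114.5653] rotdeg [-90.0787  -0.3248  25.5209] F [-4.5882 -2.8941 12.1107] T [-0.437   1.1144  0.0792] op 0.292
turn tool deg [0.0787 0.0207 0.3248] shift tool cm [ 0.0164 -1.5434  0.0214] in target frame [ 0.0076 -1.5435  0.0235] world mm [-0.0324  0.2451 15.4347]
```

```bash
python3 -m crank '[[0.02,0,0.08,0,0.12,0,-1],[0.02,0,0.08,0,0.125,0,-1],[0.02,0,0.08,0,0.13,0,-1],[0.02,0,0.08,0,0.13,0,-1],[0,0,0.03,0,0.13,0,-1],[0,0,0.03,0,0.13,0,-1],[0,0,0.02,0,0.13,0,-1],[0,0,0.02,0,0.13,0,-1],[0,0,0.02,0,0.13,0,-1],[0,0,0.02,0,0.13,0,-1]]' 90; python3 plan.py 595.5 219.5 130 25.5
```

```text
clock: 27.37
eef_pos: [596.1, 219.4, 114.5]
tcp_rot: [-1.571, 0.0, 0.445]
contact_force: [-5.3, -2.3, 15.3]
opening: 0.294
clock 27.37 pos [596.0749 219.4067 114.5238] rotdeg [-90.0073   0.0136  25.5172] F [-5.3062 -2.3447 15.2661] T [-0.5253  1.3673  0.0085] op 0.294
turn tool deg [ 0.0073  0.0172 -0.0136] shift tool cm [-0.0482 -1.5476  0.033 ] in target frame [-0.0479 -1.5476  0.0332] world mm [-0.5749  0.0933 15.4762]
```

The push is now about 18.6 N with the tool level to 0.02°. I'll hold it for one more call.

```bash
python3 -m crank '[[0,0,0.01,0,0.125,0,-1],[0,0,0.01,0,0.125,0,-1],[0,0,0.01,0,0.125,0,-1],[0,0,0.01,0,0.125,0,-1],[0,0,0.01,0,0.125,0,-1],[0,0,0.01,0,0.125,0,-1],[0,0,0.01,0,0.125,0,-1],[0,0,0.01,0,0.125,0,-1],[0,0,0.01,0,0.125,0,-1],[0,0,0.01,0,0.125,0,-1]]' 90; python3 plan.py 595.5 219.5 130 25.5
python3 - <<'E'
from h import *
for k in range(1): print(r.sense()["contact_force"])
s=cams.grab_frame("side");print(r.sense()["contact_force"])
cv2.imwrite("pics/side9.png",s)
cv2.imwrite("pics/z9.png",cv2.resize(s[250:390,240:360],(600,700*6//7),interpolation=cv2.INTER_CUBIC))
E
```

```text
clock: 28.2
eef_pos: [596.1, 219.4, 114.5]
tcp_rot: [-1.571, 0.001, 0.445]
contact_force: [-5.5, -1.4, 14.7]
opening: 0.296
clock 28.20 pos [596.0775 219.4292 114.5076] rotdeg [-90.0155   0.0374  25.5214] F [-5.5496 -1.3733 14.6844] T [-0.4636  1.3243  0.0893] op 0.296
turn tool deg [ 0.0155  0.0214 -0.0374] shift tool cm [-0.0501 -1.5492  0.0309] in target frame [-0.0491 -1.5492  0.0313] world mm [-0.5775  0.0708 15.4924]
[-5.5496 -1.3733 14.6844]
[-5.9858 -1.5775 14.5732]
```

View pics/z9.png

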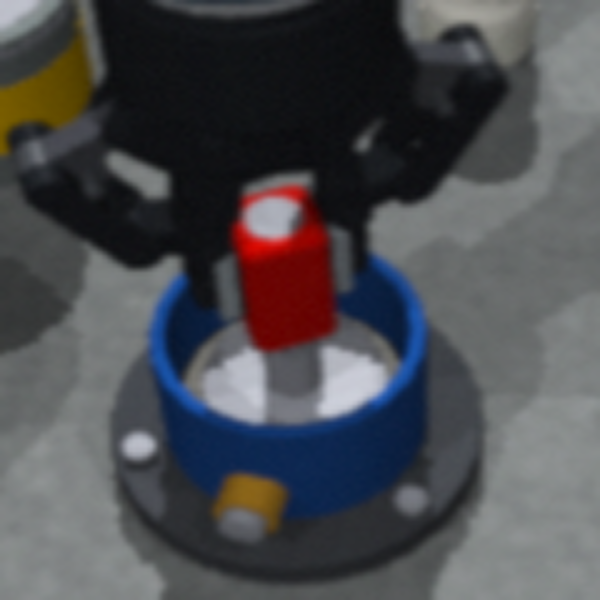

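```bash
python3 - <<'E'
from h import *
def axis(s,x,y,zf):
    g=s.astype(float)
    from numpy import interp
    res=[]
    for z in np.arange(56,107,2.):
        u,v=proj("side",[x,y,zf+z])[0]
        cols=np.arange(u-16,u+17,0.1)
        row=cv2.remap((g[...,2]-g[...,1]).astype(np.float32),cols.astype(np.float32)[None],np.full((1,len(cols)),v,np.float32),cv2.INTER_LINEAR)[0]
        on=np.where(row>0.4*np.percentile(row,80))[0];res.append((z,(cols[on[0]]+cols[on[-1]])/2-u))
    a=np.array(res);p=np.polyfit(a[:,0],a[:,1],1);print("handle: slope px/mm %.4f"%p[0],"mid %.2f"%np.polyval(p,80), "std %.2f"%np.std(a[:,1]-np.polyval(p,a[:,0])))
    for z in(16,20,24,28):
        u,v=proj("side",[x,y,zf+z])[0];cols=np.arange(u-14,u+15,0.1)
        row=cv2.remap(g.mean(2).astype(np.float32),cols.astype(np.float32)[None],np.full((1,len(cols)),v,np.float32),cv2.INTER_LINEAR)[0]
        th=(row.max()+np.percentile(row,20))/2;on=np.where(row<th)[0];on=on[(cols[on]>u-9)&(cols[on]<u+12)];print("  neck",z,round((cols[on[0]]+cols[on[-1]])/2-u,2),round(cols[on[-1]]-cols[on[0]],1))
axis(cv2.imread("pics/side0.png"),575.3,-177.5,10)
axis(cv2.imread("pics/side5.png"),587.5,205.5,195.3-78.5)
axis(cv2.imread("pics/side6.png"),594.9,218.6,163.2-78.5)
axis(cv2.imread("pics/side9.png"),596.1,219.4,114.5-78.5)
E
```

```text
handle: slope px/mm 0.0015 mid 0.35 std 0.07
  neck 16 0.55 8.7
  neck 20 4.05 15.7
  neck 24 4.05 15.7
  neck 28 4.2 15.4
handle: slope px/mm -0.0247 mid 1.36 std 0.17
  neck 16 1.2 13.0
  neck 20 1.15 12.7
  neck 24 1.1 12.8
  neck 28 1.1 12.8
handle: slope px/mm -0.0158 mid 1.24 std 0.15
  neck 16 0.8 12.8
  neck 20 0.7 12.6
  neck 24 0.65 12.5
  neck 28 0.5 12.8
handle: slope px/mm -0.0166 mid 1.21 std 0.09
  neck 16 0.95 11.9
  neck 20 0.85 11.9
  neck 24 0.55 12.1
  neck 28 -0.05 13.3
```

The tamper is tilted no differently than when it hung free, and the push held 18 N for about 1.5 s with the height unchanged at TCP z 114.5. I'll lift straight out.

```bash
python3 -m crank '[[0,0,0,0,0,0,-1],[0,0,0,0,-0.2,0,-1],[0,0,0,0,-0.4,0,-1],[0,0,0,0,-0.7,0,-1],[0,0,0,0,-1,0,-1],[0,0,0,0,-1.2,0,-1],[0,0,0,0,-1.4,0,-1],[0,0,0,0,-1.4,0,-1],[0,0,0,0,-1.2,0,-1],[0,0,0,0,-0.8,0,-1]]' 90; python3 plan.py 576.2 -177.5 215 25.5
```

```text
clock: 29.08
eef_pos: [595.5, 219.2, 202.7]
tcp_rot: [-1.571, 0.003, 0.445]
contact_force: [-0.6, 0.2, -3.5]
opening: 0.293
clock 29.08 pos [595.5216 219.2149 202.7093] rotdeg [-90.0101   0.1493  25.523 ] F [-0.5866  0.2375 -3.5246] T [-0.0514 -0.0118  0.0132] op 0.293
turn tool deg [ 0.0101  0.0231 -0.1493] shift tool cm [-18.8402  -1.1738 -34.9677] in target frame [-18.823   -1.2291 -34.9751] world mm [ -19.3216 -396.7149   12.2907]
```

```bash
python3 -m crank '[[0,0,0,-0.7,-0.1,-1.3,-1],[0,0,0,-1.2,-0.1,-2.2,-1],[0,0,0,-1.6,-0.1,-3,-1],[0,0,0,-1.7,-0.1,-3.2,-1],[0,0,0,-1.7,-0.05,-3.2,-1],[0,0,0,-1.7,-0.05,-3.2,-1],[0,0,0,-1.5,-0.05,-2.8,-1],[0,0,0,-1.1,-0.05,-2,-1],[0,0,0,-0.6,0,-1.1,-1],[0,0,0,0,0,0,-1]]' 90; python3 plan.py 576.2 -177.5 210 25.5
python3 - <<'E'
from h import *
s=cams.grab_frame("side");t=cams.grab_frame("top")
cv2.imwrite("pics/side10.png",s);cv2.imwrite("pics/top10.png",t)
a=[cv2.resize(x,(390,450),interpolation=cv2.INTER_CUBIC) for x in (s[100:400,230:440],t[180:320,400:500])]
cv2.imwrite("pics/z10.png",np.hstack(a))
E
```

```text
clock: 29.92
eef_pos: [582.5, -44.3, 214.2]
tcp_rot: [-1.574, -0.004, 0.45]
contact_force: [-0.7, 0.8, -3.7]
opening: 0.293
clock 29.92 pos [582.5137 -44.2888 214.2142] rotdeg [-90.1646  -0.2108  25.7862] F [-0.7396  0.8444 -3.6657] T [ 0.0004  0.0113 -0.0305] op 0.293
turn tool deg [0.1641 0.2859 0.2112] shift tool cm [ -6.3649   0.4317 -11.7188] in target frame [ -6.3048   0.4214 -11.7516] world mm [  -6.3137 -133.2112   -4.2142]
```

View pics/z10.png

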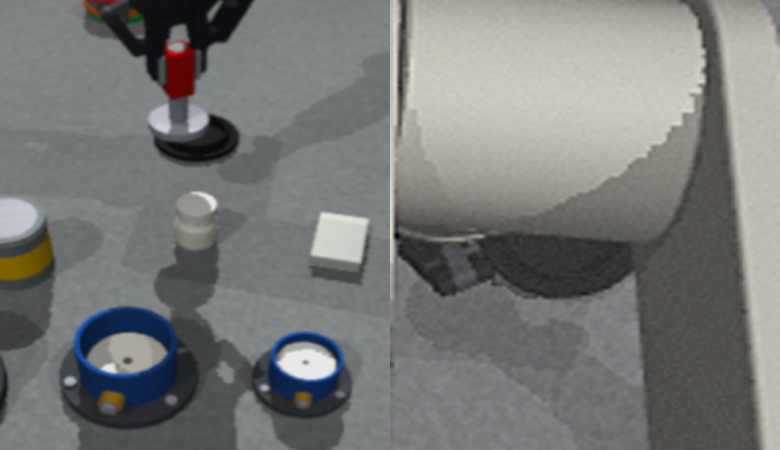

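View pics/top10.png

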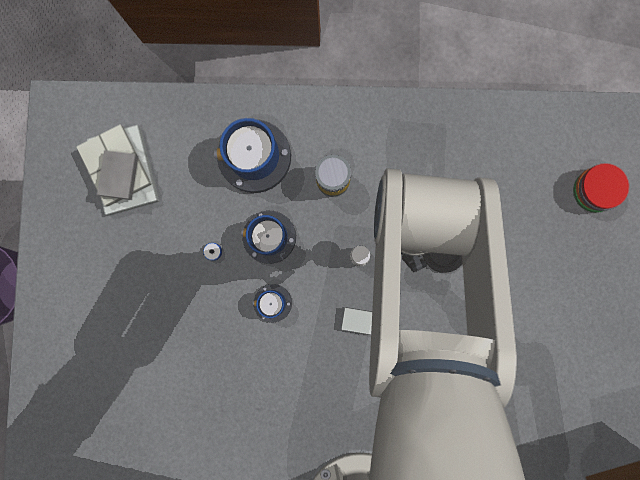

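In the top view the head at (267,236) is clear, the tray is visible, and the jar (361,255), tin, stone and cassette are where they were. I'll check the tray depth and carry on to the rest.

```bash
python3 - <<'E'
from h import *
s=cv2.imread("pics/side10.png");t=cv2.imread("pics/top10.png")
q=[]
for im,(u,v) in((s,(299,341)),(t,(267,236))):
    g=im.astype(float).mean(2)[v-3:v+4,u-3:u+4];w=np.clip(np.median(g)-15-g,0,None);yy,xx=np.mgrid[v-3:v+4,u-3:u+4]
    q.append(((w*xx).sum()/w.sum(),(w*yy).sum()/w.sum()))
print(q,tri(*q))
a=[cv2.resize(x,(390,400),interpolation=cv2.INTER_CUBIC) for x in (s[295:385,255:345],t[205:270,230:300])]
cv2.imwrite("pics/z11.png",np.hstack(a))
E
python3 -m crank '[[0,0,0.05,-0.6,0,-1.1,-1],[0,0,0.05,-0.9,0,-1.7,-1],[0,0,0.05,-1.1,0,-2,-1],[0,0,0.05,-1.1,0,-2,-1],[0.1,0.1,0,-1,0,-1.8,-1],[0.1,0.1,0,-0.7,0,-1.3,-1],[0,0.1,0,-0.4,0,-0.8,-1],[0,0,0,-0.2,0,-0.4,-1],[0,0,0,0,0,0,-1],[0,0,0,0,0,0,-1]]' 90; python3 plan.py 576.2 -177.5 110 25.5
```

```text
[(np.float64(298.25689881734564), np.float64(340.1156373193167)), (np.float64(267.06419868791), np.float64(235.4592314901593))] [595.926  219.2849  36.7704]
clock: 30.85
eef_pos: [577.6, -167.2, 213.6]
tcp_rot: [-1.567, -0.0, 0.457]
contact_force: [-0.5, 0.0, -3.5]
opening: 0.294
clock 30.85 pos [ 577.555  -167.2065  213.5562] rotdeg [-89.7707  -0.0254  26.1649] F [-0.4936  0.0071 -3.4742] T [ 0.0112 -0.009   0.0081] op 0.294
turn tool deg [-0.2295  0.665   0.0241] shift tool cm [-0.5801 10.3518 -0.9056] in target frame [-0.5654 10.3556 -0.8707] world mm [  -1.355   -10.2935 -103.5562]
```

View pics/z11.png

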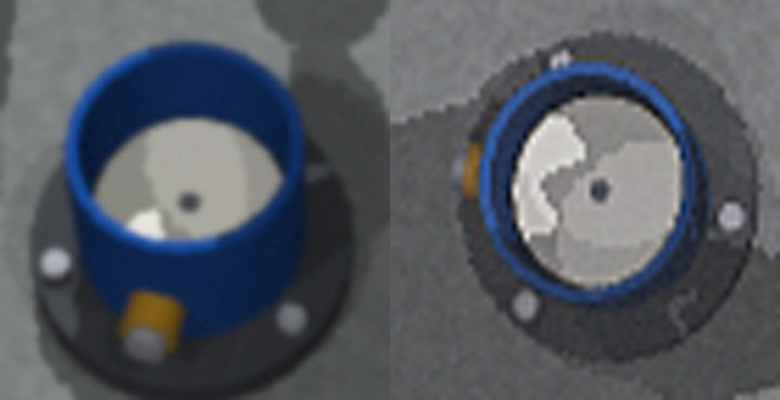

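The tray is about 10 mm lower (z≈37) and looks level in both views. I'll correct the lateral offset and descend towards the rest.

```bash
python3 -m crank '[[-0.1,0.2,0,-0.15,0,-0.25,-1],[-0.1,0.2,0,-0.15,0.3,-0.25,-1],[0,0.2,0,-0.15,0.6,-0.2,-1],[0,0,0,-0.08,0.8,-0.12,-1],[0,0,0,0,1,0,-1],[0,0,0,0,1,0,-1],[0,0,0,0,1,0,-1],[0,0,0,0,0.6,0,-1],[0,0,0,0,0.2,0,-1],[0,0,0,0,0,0,-1]]' 90; python3 plan.py 576.2 -177.5 110 25.5
```

```text
clock: 31.68
eef_pos: [575.4, -173.7, 150.7]
tcp_rot: [-1.568, 0.002, 0.449]
contact_force: [-0.8, 0.8, -3.5]
opening: 0.292
clock 31.68 pos [ 575.4306 -173.7481  150.6624] rotdeg [-89.8188   0.0896  25.7212] F [-0.7957  0.7623 -3.5239] T [-0.0597  0.0166  0.0502] op 0.292
turn tool deg [-0.1811  0.2211 -0.0899] shift tool cm [-0.0872  4.0652 -0.3843] in target frame [-0.0921  4.0662 -0.3718] world mm [  0.7694  -3.7519 -40.6624]
```

```bash
python3 -m crank '[[-0.1,0.1,0,-0.03,0.3,-0.1,-1],[-0.1,0.1,0,-0.03,0.5,-0.1,-1],[0,0,0,-0.03,0.7,-0.1,-1],[0,0,0,0,0.7,-0.06,-1],[0,0,0,0,0.7,0,-1],[0,0,0,0,0.5,0,-1],[0,0,0,0,0.3,0,-1],[0,0,0,0,0.1,0,-1],[0,0,0,0,0,0,-1],[0,0,0,0,0,0,-1]]' 90; python3 plan.py 576.2 -177.5 100 25.5
python3 - <<'E'
from h import *
s=cams.grab_frame("side");t=cams.grab_frame("top")
cv2.imwrite("pics/side12.png",s)
a=[cv2.resize(x,(390,400),interpolation=cv2.INTER_CUBIC) for x in (s[125:215,290:380],t[200:300,390:490])]
cv2.imwrite("pics/z12.png",np.hstack(a))
E
```

```text
clock: 32.52
eef_pos: [576.9, -178.1, 109.0]
tcp_rot: [-1.572, 0.001, 0.445]
contact_force: [-0.7, -0.1, -2.3]
opening: 0.295
clock 32.52 pos [ 576.879  -178.1387  108.9609] rotdeg [-90.0834   0.0438  25.4881] F [-0.6769 -0.0813 -2.2757] T [-0.0101  0.0031 -0.001 ] op 0.295
turn tool deg [ 0.0834 -0.0118 -0.0438] shift tool cm [-0.0331  0.896   0.0882] in target frame [-0.0338  0.8961  0.0869] world mm [-0.679   0.6387 -8.9609]
```

View pics/z12.png

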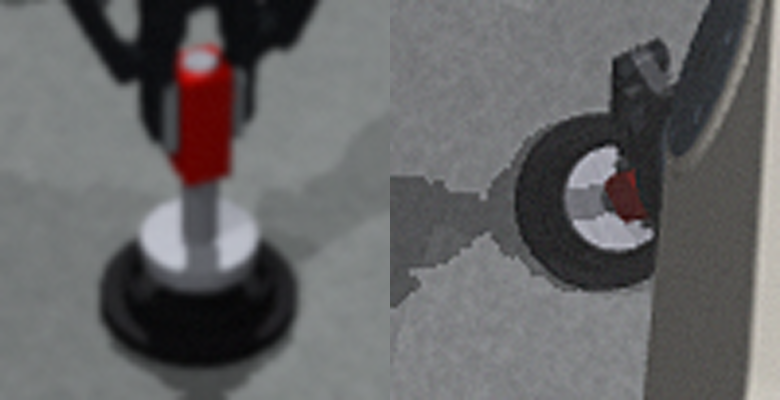

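The foot is centred over the rest (foot 140–258, base 100–297 in the crop). I'll lower it.

```bash
python3 -m crank '[[0,0,0,-0.01,0.1,0.03,-1],[0,0,0,-0.01,0.2,0.03,-1],[0,0,0,-0.01,0.3,0.03,-1],[0,0,0,0,0.3,0,-1],[0,0,0,0,0.3,0,-1],[0,0,0,0,0.2,0,-1],[0,0,0,0,0.1,0,-1],[0,0,0,0,0,0,-1],[0,0,0,0,0,0,-1],[0,0,0,0,0,0,-1]]' 90; python3 plan.py 576.2 -177.5 88.5 25.5
```

```text
clock: 33.45
eef_pos: [576.8, -177.5, 93.3]
tcp_rot: [-1.573, -0.0, 0.445]
contact_force: [0.3, -0.8, -2.7]
opening: 0.294
clock 33.45 pos [ 576.7685 -177.4886   93.3095] rotdeg [-90.148   -0.0286  25.4956] F [ 0.3329 -0.7926 -2.7056] T [ 0.0222 -0.0428  0.0067] op 0.294
turn tool deg [ 0.148  -0.0045  0.0286] shift tool cm [-0.052   0.4809  0.0247] in target frame [-0.0518  0.481   0.0234] world mm [-0.5685 -0.0114 -4.8095]
```

```bash
python3 -m crank '[[0.05,0,0,-0.02,0.05,0,-1],[0.05,0,0,-0.02,0.05,0,-1],[0.05,0,0,0,0.05,0,-1],[0,0,0,0,0.05,0,-1],[0,0,0,0,0.05,0,-1],[0,0,0,0,0.05,0,-1],[0,0,0,0,0.04,0,-1],[0,0,0,0,0.03,0,-1],[0,0,0,0,0.03,0,-1],[0,0,0,0,0.03,0,-1]]' 90; python3 plan.py 576.2 -177.5 88.5 25.5
```

```text
clock: 34.28
eef_pos: [576.8, -177.8, 89.1]
tcp_rot: [-1.571, -0.001, 0.445]
contact_force: [-0.6, -0.3, -2.4]
opening: 0.293
clock 34.28 pos [ 576.7529 -177.8474   89.1081] rotdeg [-90.0218  -0.0706  25.4936] F [-0.6151 -0.3114 -2.3662] T [-0.0602  0.0378  0.0161] op 0.293
turn tool deg [ 0.0218 -0.0064  0.0706] shift tool cm [-0.035   0.0607  0.0552] in target frame [-0.0349  0.0608  0.0552] world mm [-0.5529  0.3474 -0.6081]
```

```bash
python3 -m crank '[[0,0,0.02,0,0.03,0,-1],[0,0,0.02,0,0.03,0,-1],[0,0,0,0,0.03,0,-1],[0,0,0,0,0.03,0,-1],[0,0,0,0,0.03,0,-1],[0,0,0,0,0.03,0,-1],[0,0,0,0,0.02,0,-1],[0,0,0,0,0.02,0,-1],[0,0,0,0,0.02,0,-1],[0,0,0,0,0.02,0,-1]]' 90; python3 plan.py 576.2 -177.5 88.5 25.5
python3 - <<'E'
from h import *
s=cams.grab_frame("side")
cv2.imwrite("pics/z13.png",cv2.resize(s[125:215,290:380],(600,600),interpolation=cv2.INTER_CUBIC))
E
```

```text
clock: 35.12
eef_pos: [576.8, -178.0, 88.5]
tcp_rot: [-1.572, -0.001, 0.445]
contact_force: [-3.3, 0.4, 6.1]
opening: 0.296
clock 35.12 pos [ 576.8442 -178.0159   88.482 ] rotdeg [-90.0477  -0.0411  25.5018] F [-3.3364  0.3774  6.0806] T [0.1562 0.4721 0.0353] op 0.296
turn tool deg [0.0477 0.0018 0.0411] shift tool cm [-0.0359 -0.0019  0.0743] in target frame [-0.0359 -0.0018  0.0743] world mm [-0.6442  0.5159  0.018 ]
```

View pics/z13.png

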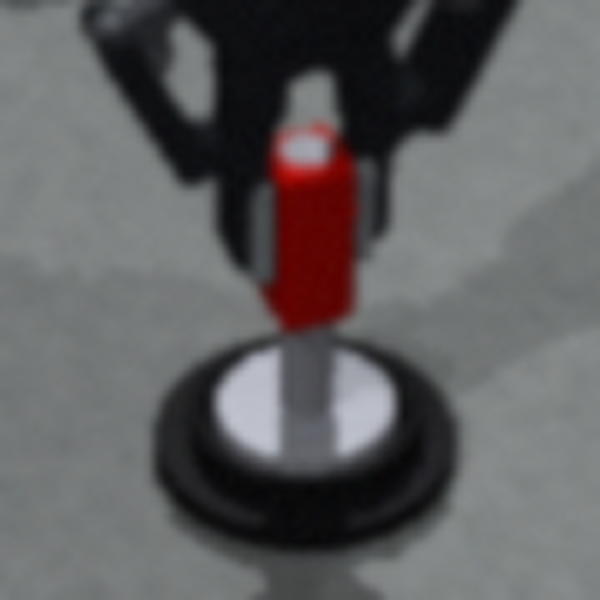

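The foot is seated flat inside the ring at TCP z 88.5, with contact at about 9 N. I'll open the gripper.

```bash
python3 -m crank '[[0,0,0,0,-0.01,0,-1],[0,0,0,0,-0.01,0,-1],[0,0,0,0,0,0,-1],[0,0,0,0,0,0,-0.3],[0,0,0,0,0,0,-0.1],[0,0,0,0,0,0,0.2],[0,0,0,0,0,0,0.5],[0,0,0,0,0,0,1],[0,0,0,0,0,0,1],[0,0,0,0,0,0,1]]' 40; python3 plan.py 576.2 -177.5 88.5 25.5
python3 -m crank '[[0,0,0,0,0,0,1],[0,0,0,0,0,0,1],[0,0,0,0,0,0,1],[0,0,0,0,-0.3,0,1],[0,0,0,0,-0.6,0,1],[0,0,0,0,-0.8,0,1],[0,0,0,0,-0.8,0,1],[0,0,0,0,-0.8,0,1],[0,0,0,0,-0.8,0,1],[0,0,0,0,-0.8,0,1]]' 40; python3 plan.py 576.2 -177.5 200 25.5
```

```text
clock: 36.0
eef_pos: [578.3, -178.3, 88.1]
tcp_rot: [-1.573, -0.003, 0.445]
contact_force: [-0.1, 0.1, 0.1]
opening: 1.002
clock 36.00 pos [ 578.2992 -178.2844   88.1369] rotdeg [-90.1528  -0.1688  25.4984] F [-0.082   0.053   0.0598] T [-0.0096 -0.0404  0.0374] op 1.002
turn tool deg [ 0.1528 -0.0019  0.1688] shift tool cm [-0.1556 -0.0372  0.1611] in target frame [-0.1557 -0.0363  0.1612] world mm [-2.0992  0.7844  0.3631]
clock: 36.83
eef_pos: [577.6, -178.0, 141.2]
tcp_rot: [-1.573, -0.002, 0.445]
contact_force: [-0.4, -0.2, -0.3]
opening: 0.998
clock 36.83 pos [ 577.5671 -178.0433  141.2235] rotdeg [-90.099   -0.1114  25.4958] F [-0.372  -0.2072 -0.2536] T [-0.0414 -0.0073 -0.0406] op 0.998
turn tool deg [ 0.099  -0.0043  0.1114] shift tool cm [-0.0886 -5.878   0.0977] in target frame [-0.1    -5.8777  0.1079] world mm [-1.3671  0.5433 58.7765]
```

Clear of the handle. I'll go up and well back to uncover the view for a final check.

```bash
python3 -m crank '[[0,0,0,0,-1.5,0,1],[0,0,0,0,-2,0,1],[0,0,0,0,-2,0,1],[0,0,0,0,-2,0,1],[0,0,0,0,-1,0,1],[0,0,0,-1,-0.2,-2.5,1],[0,0,0,-1,0,-3,1],[0,0,0,-1,0,-3,1],[0,0,0,-1,0,-3,1],[0,0,0,-1,0,-3,1]]'
python3 -m crank '[[0,0,0,-1,0,-3,1],[0,0,0,-1,0,-3,1],[0,0,0,-1,0,-3,1],[0,0,0,-1,0,-3,1],[0,0,0,-0.5,0,-2,1],[0,0,0,0,0,-1,1],[0,0,0,0,0,0,1],[0,0,0,0,0,0,1],[0,0,0,0,0,0,1],[0,0,0,0,0,0,1]]'
python3 - <<'E'
from h import *
s=cams.grab_frame("side");t=cams.grab_frame("top")
cv2.imwrite("pics/side14.png",s);cv2.imwrite("pics/top14.png",t)
a=[cv2.resize(x,(390,290),interpolation=cv2.INTER_CUBIC) for x in (s[135:215,290:390],t[215:285,405:495],s[290:390,250:350],t[200:275,225:315])]
cv2.imwrite("pics/z14.png",np.vstack([np.hstack(a[:2]),np.hstack(a[2:])]))
s0=cv2.imread("pics/side0.png");t0=cv2.imread("pics/top0.png")
for n,A,B in(("side",s0,s),("top",t0,t)):
    for nm,(u,v) in dict(side=dict(tin=(235,260),jar=(336,247),stone=(413,261),cass=(311,431)),top=dict(tin=(333,175),jar=(361,255),stone=(360,321),cass=(212,252)))[n].items():
        k=26;pa=A[v-k:v+k,u-k:u+k].astype(np.float32).mean(2);pb=B[v-k:v+k,u-k:u+k].astype(np.float32).mean(2)
        ga=cv2.Canny(pa.astype(np.uint8),60,150).astype(np.float32);gb=cv2.Canny(pb.astype(np.uint8),60,150).astype(np.float32)
        print(n,nm,"shift",cv2.phaseCorrelate(pa,pb,cv2.createHanningWindow((2*k,2*k),cv2.CV_32F))) if pa.shape==pb.shape else None
E
```

```text
clock: 37.67
eef_pos: [596.3, -329.8, 242.9]
tcp_rot: [-1.577, -0.009, 0.453]
contact_force: [0.9, -0.1, -0.9]
opening: 0.998
clock: 38.5
eef_pos: [618.9, -497.6, 242.9]
tcp_rot: [-1.576, -0.007, 0.448]
contact_force: [1.2, -0.1, 0.1]
opening: 1.001
side tin shift ((-0.03500036774953941, 0.09120787079078951), 0.9122071841780214)
side jar shift ((0.06010456620043314, 0.2126395605673359), 0.629005669566339)
side stone shift ((-0.2717644369630712, 0.17242065275581453), 0.3778136159166878)
side cass shift ((-0.007128365765776579, 0.02298344281990694), 0.9718771458326216)
top tin shift ((0.07123181764423236, -0.029882086281812548), 0.9196626675635863)
top jar shift ((-0.11235484326172696, 0.06654354382978767), 0.8626202246779767)
top stone shift ((0.16510109249552585, 0.01781648722984741), 0.6513530079719951)
top cass shift ((-0.04879232597982153, 0.013507345786074154), 0.9868617458435079)
```

View pics/z14.png

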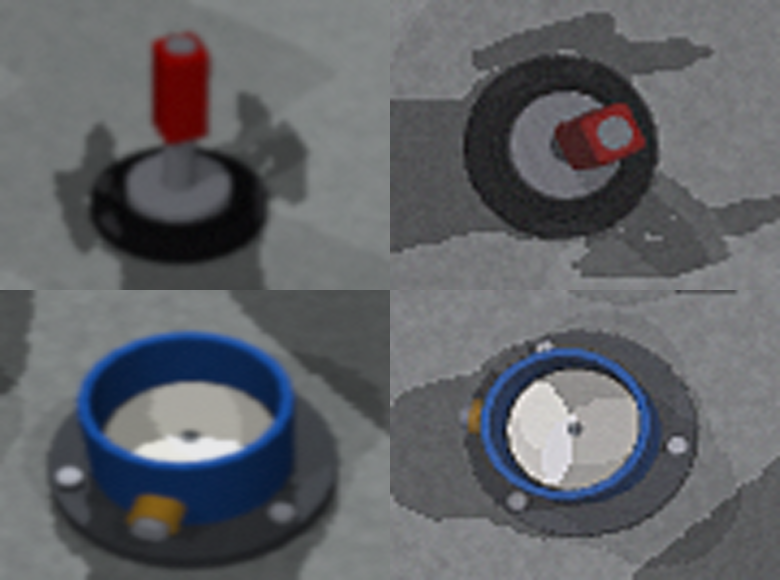

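View pics/side14.png

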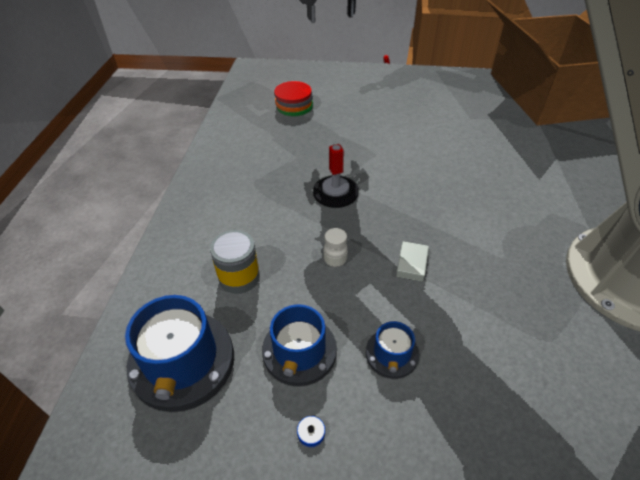

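The tamper stands upright in its rest at side (336,170), the tray is low and level, and the bystanders have shifted by less than 0.3 px. The robot touches nothing, so I'm handing in.

```bash
python3 -c "
from rig import r,order
s=r.sense();print(s['clock'],s['contact_force'],s['qvel']);print(order.sign_off())"
```

```text
38.6 [0.76024086 1.20679505 0.44949146] [-0.00133183  0.00173582 -0.00588416 -0.00109957 -0.00110572 -0.00040838]
the job is handed in; nothing more can be done
None
```

I took the tamper from its rest and pressed the middle-sized head's tray down about 10 mm onto its stop. I held it there, put the tamper back upright in the rest, let go and backed away. The job was handed in at 38.6 s of the 69 s allowed.

- **Stop:** travel ended at about 13.4 N of push, roughly 40 mm below the rim.
- **Push:** readings at the end of each move were about 14.7, 15.4, 18.6 and 18.0 N. The last two span well over half a second. Force is only reported at the end of a move, so I have no reading of peaks in between. The highest I saw was about 18.6 N, or about 19.5 N with the sideways drag included.
- **Sideways drag:** there was a drag of 5 to 6 N while pressing. At about 15 N my attempt to ease it tipped the tool by 0.3°. I brought it back to within 0.04° before the 18 N hold.
- **Tray:** its centre measured about z 37 mm afterwards, down from about 47 mm. It looks level in both views, but I did not measure its tilt from the pictures. I rely on the gripper having been vertical and the tamper showing no more lean than when it hung free.
- **Bystanders:** the tin, jar, stone and cassette moved by less than 0.3 px in both views. The match was weakest for the stone, because of shadows.
- **At hand-in:** the tamper stands in its ring, the gripper is open and well clear, and the residual force is only sensor noise.

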